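# File the guard plate from the sloping display

### The arm

A 6-joint arm with a two-finger parallel gripper is mounted at the origin on the work surface. World frame = base frame: x ahead of the robot, y to its left, z up, the work surface at z = 0. Lengths are in m, angles in rad, forces in N, time in s.
With the tool pointing down it reaches from about 0.4 to 0.825 m from the base axis. Payload 7 kg.
Tool frame: the origin (TCP) lies at the very end of the fingers, on their centre line; the grasp point (between the pads) lies 19 mm behind it; x points along the fingers, y is the direction in which the jaws open and shut, and the axes are right-handed (so a half turn about x gives the same grasp; the last joint's range is limited). The gripper opens to 88 mm and grips with 3 to 60 N. Pads are 19 mm wide; open, the fingers measure 130 mm over their backs; the gripper's body (78 mm by 193 mm) begins 47 mm behind the grasp point.
Start: joints at [-0.928, 0.359, 0.012, 0, -1.224, -0.288], TCP at [0.234, -0.633, 0.227] pointing down, gripper open.
Joint ranges: [-3.07, 3.07], [-1.43, 2.12], [-1.02, 1.25], [-3.03, 1.67], [-3.05, -0], [-3.03, 3.03]. Speed limits (rad/s): [2.39, 2.39, 3.01, 3.14, 3.14, 3.14].

### API

Orientations are given as [roll, pitch, yaw] about the fixed x, y, z axes, in that order (R = Rz(yaw) Ry(pitch) Rx(roll)).
In Python, from station import arm, cams gives the robot as it stands. The module is installed in compiled form; this text tells all that it offers.
- The arm moves only by the tool carry_out, never from a script. Its argument "deltas" is a list of rows, each a list of 6 numbers: the shift along the tool's x, y, z in units of 0.04 m (1.0 is 0.04 m), then the turn, a rotation vector about the tool's x, y, z in units of 4 degrees (1.0 is 4 degrees). In form: [[tx, ty, tz, ax, ay, az], ...]. A call has 1 to 5 rows; each row shifts and turns the pose as measured when the row begins, along the tool's axes as they then stand; what a row does not reach is not made up. A row lasts 1/10 s, in which the tool goes at most 50 mm and 8.59 degrees, less where a joint would pass 70% of its speed; a pose out of reach is approached as far as the arm can. A call with a number of a shift or a turn outside -1 to 1 is refused whole. A call with a gripper value outside its range is refused whole. "hand" is the closure, from 0 (fully open) to 1 (shut), set as the call begins (left out, the last holds). The fingers move at their own pace and stop on an object; "newtons" is the grip in N (left out, the last holds). Time passes only in rows, so rows that do not move let the fingers close. It gives the time, the measured TCP pose, the force and the opening at its end, in the units of the state.
- arm.get_state(): the state, without advancing time (a new reading comes with each control period).
- cams.grab_frame(name): name is "side" or "top" or "wrist"; returns a dict with "pixels" (420x560x3 uint8, red, green, blue), "fx", "fy", "cx", "cy" (pixels), "T" (4x4, takes a point from camera to world coordinates); the wrist camera has in their place "hand_eye" (4x4, takes a point from camera to tool coordinates, whose origin is the TCP and whose axes are the tool frame's). Camera axes: x right, y up, looking along -z (the intrinsics and any distortion apply to the point x, -y, -z); pixel columns grow to the right and rows downward; lengths in m; the calibration is good to about 2 mm. A picture is of the moment at which its call begins: read the wrist's pose just before it. There is no depth.
- arm.job_done(): hands the job in, once; it reports no verdict.
The state is a dict: "t": time; "q": joint angles; "qd": joint speeds; "joint_efforts": joint torques, N m; "eef_pos": TCP position; "ee_rot": TCP orientation; "force": force on the tool from outside, world axes, zero at the start; "moment": the same for the moment, N m; "width": finger opening in m.
Only numpy, scipy, OpenCV 4.12 (cv2) and the standard library are available. Lean on these libraries where they do the work, as an engineer would, in place of code of your own. Each camera call takes 0.05 s, during which the arm holds its last target.

### The job

At the parts stall, edge the flat guard plate up its sloping display stand until it hangs a good 4 cm out over the stand's high edge, still lying on the deck. Then pinch it by that overhang, lift it off, lower it gently on edge into the empty middle compartment of the filing crate, and let go so that it stands there on the compartment floor. Do not drop it, do not let it touch the table, and leave the other goods where they are.

Things in the scene. Friction and masses are not known exactly. Their poses are not given: they have to be found in the camera images.
- plate_mid (a point): Centre (half-way through the thickness) of the flat white plastic guard plate, 120 x 125 x 8 mm, about 0.14 kg, with rounded edges, four dark screw marks and three grey stripes on its upper face. Its x axis runs along the 120 mm length and points down the slope at the start, y along the 125 mm width, z through the thickness. It starts lying flat on the stand's deck, a little turned, all of it on the deck; friction holds it there.
- stand: Fixed display stand with a flat black rubber-topped deck, 200 mm (its x) x 220 mm (y) x 12 mm thick, sloping 24 degrees, grippy, no lips. Origin: centre of the deck's upper face, 125 mm above the table. Its x axis runs DOWN the slope (at the start away from the robot and to its right); z is the deck's normal. High edge at x = -100 mm, low edge at x = +100 mm.
- stand_edge (a point): Middle of the high edge of the stand's deck (upper face), the edge facing the robot and the middle of the table, about 166 mm above the table. Axes as stand. The aluminium legs stand at least 50 mm back from this edge, so beneath it is open space.
- crate: Fixed plywood filing crate, 124 mm (its x) x 177 mm (y), origin at the centre of its underside, on the table, z up. Three compartments side by side along x, each long in y. The middle one, centred on the origin, is empty: 32 mm wide in x, 165 mm long in y, floor 8 mm and wall tops 93 mm above the table. The two outer ones hold fixed flat stock, tops up to 96 mm above the table.
- headlamp: Bystander: round dark headlamp unit, 90 mm across, 71 mm high, lying lens up. Origin at the centre of its underside.
- carton: Bystander: small cardboard carton 60 x 90 x 60 mm high. Origin at the centre of its underside.
- can: Bystander: upright can 60 mm across, 110 mm high. Origin at the centre of its underside.
Not all that is in view belongs to the job. Of the things that look like the part that bears plate_mid, the middle-sized one is meant.

How it is judged:
On the way, in this order (a step that is already met when the one before it is completed fails the run):
1. the plate lies on the sloping deck and overhangs its high edge by more than 30 mm (x of plate_mid in the frame of stand below -0.07 m and z of plate_mid in the frame of stand between -0.004 and 0.012 m and angle between the z axis of plate_mid and the z axis of stand, either way round below 0.15 rad and contact force between plate and stand above 0.1 N), for 0.2 s.
2. the plate is held by the fingers, clear of the stand (contact force between the fingers and plate above 0.5 N and contact force between plate and stand below 0.02 N and contact force between plate and crate below 0.02 N), for 0.2 s.
At the end, for the whole second after the job is handed in: The plate stands on edge in the crate's middle compartment, its centre within 25 mm (across) and 35 mm (along) of the compartment's centre and 55 to 90 mm above the crate's underside, leaning less than about 24 degrees, at rest and released (x of plate_mid in the frame of crate between -0.025 and 0.025 m and y of plate_mid in the frame of crate between -0.035 and 0.035 m and z of plate_mid in the frame of crate between 0.055 and 0.09 m and angle between plate_mid's own z axis and vertical between 1.15 and 1.99 rad and linear speed of plate below 0.02 m/s and contact force between the fingers and plate below 0.05 N); the robot touches nothing.
It fails at once if the plate touches the table top (contact force between plate and table above 0.05 N).
It fails at once if the plate is dropped (falls or flies freely faster than 0.9 m/s) (contact force between the fingers and plate below 0.01 N and linear speed of plate above 0.9 m/s).
It fails at once if the headlamp is shoved more than 40 mm or tipped (distance of headlamp from where it was at the start of the episode above 0.04 m or angle between headlamp's own z axis and vertical above 0.5 rad).
It fails at once if the carton is shoved more than 40 mm or tipped (distance of carton from where it was at the start of the episode above 0.04 m or angle between carton's own z axis and vertical above 0.5 rad).
It fails at once if the can is shoved more than 40 mm or tipped (distance of can from where it was at the start of the episode above 0.04 m or angle between can's own z axis and vertical above 0.5 rad).
It also fails if it takes over 64 s, if anything falls off the work surface, if the arm or the gripper's body presses on something with over 40 N, if the wrist force passes 120 N, or if a joint passes its speed limit or range.

## Working session

There is one attempt and no reset: what is moved stays moved. The work goes in short steps, Python scripts to look and compute and a tool call to move; the robot and the scene stay as the last step left them, time stands still between calls to the robot, and variables do not carry over. Pictures are saved under pics/ and viewed, and the job is handed in when it is done.

Besides the shell and the picture viewer there is one more tool, called after "Request:" as name(argument=value, ...), one argument or row to a line, values as JSON. carry_out: Moves the arm, as the interface text tells. Shifts and turns lie within -1 to 1; 1 stands for 0.04 m of shift or 4 degrees of turn. Its arguments: {"type":"object","properties":{"deltas":{"type":"array","items":{"type":"array","items":{"type":"number","minimum":-1,"maximum":1}}},"hand":{"type":"number"},"newtons":{"type":"number"}},"required":["deltas"]}

```bash
mkdir -p pics; ls
python3 - <<'E'
from station import arm,cams
import cv2,numpy as np
s=arm.get_state(); print(s)
for n in ("side","top","wrist"):
    f=cams.grab_frame(n)
    print(n,{k:(np.round(v,4).tolist() if hasattr(v,'tolist') else v) for k,v in f.items() if k!='pixels'})
    cv2.imwrite(f'pics/{n}0.png',f['pixels'][:,:,::-1])
    np.save(f'pics/{n}0.npy',f,allow_pickle=True)
E
```

```text
pics
{'t': 0.0, 'q': array([-9.27887728e-01,  3.59416948e-01,  1.10724016e-02, -3.31608454e-04,
       -1.22409368e+00, -2.88101841e-01]), 'qd': array([-0.00342646, -0.0021862 ,  0.00046373, -0.00184533,  0.0008207 ,
        0.00115217]), 'joint_efforts': array([ 1.69911906e-03, -5.82723427e+01,  2.93065685e+01,  6.99705809e+00,
        7.11882240e-03, -1.90579881e-04]), 'eef_pos': array([ 0.23430752, -0.63251876,  0.22561248]), 'ee_rot': array([1.67129687, 1.56912508, 2.02599069]), 'force': array([-0.18456301, -0.43355641,  0.24374267]), 'moment': array([ 0.01951619, -0.00752075, -0.00466209]), 'width': 0.08770026343978567}
side {'fx': 541.695386489258, 'fy': 541.695386489258, 'cx': 279.11604868817477, 'cy': 211.60305349324423, 'T': [[0.9835, 0.1124, -0.1416, 0.3287], [-0.1803, 0.5477, -0.817, -1.3336], [-0.0143, 0.8291, 0.5589, 1.0305], [0.0, 0.0, 0.0, 1.0]]}
top {'fx': 486.2893410697104, 'fy': 486.2893410697104, 'cx': 285.2593716974313, 'cy': 202.92320377768496, 'T': [[-0.0045, 0.9922, -0.1245, 0.3795], [-0.9998, -0.0023, 0.018, 0.0118], [0.0175, 0.1245, 0.9921, 1.435], [0.0, 0.0, 0.0, 1.0]]}
wrist {'fx': 353.50728900218314, 'fy': 353.50728900218314, 'cx': 284.713504569425, 'cy': 207.18915828084997, 'hand_eye': [[0.0009, 0.2508, -0.968, -0.1588], [1.0, -0.0009, 0.0007, 0.0004], [-0.0007, -0.968, -0.2508, -0.0672], [0.0, 0.0, 0.0, 1.0]]}
```

View pics/side0.png

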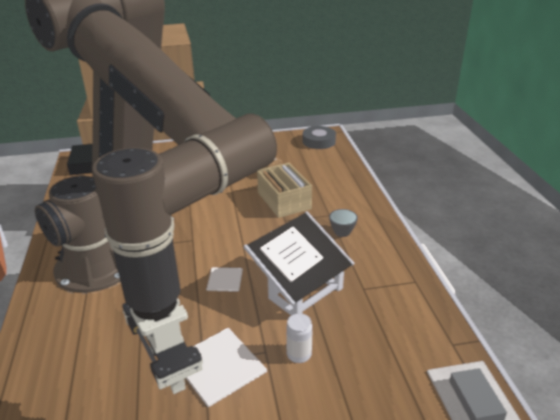

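View pics/top0.png

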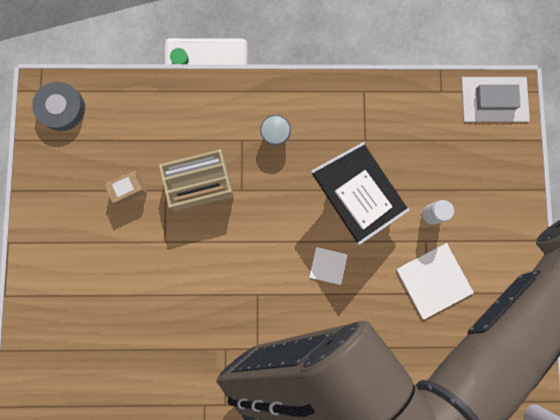

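View pics/wrist0.png

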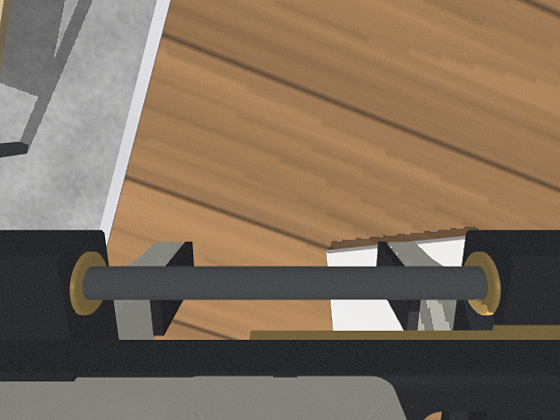

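Run:
```python
import cv2,numpy as np
t=cv2.imread('pics/top0.png');s=cv2.imread('pics/side0.png')
def crop(im,x0,y0,w,h,k,n):
    c=cv2.resize(im[y0:y0+h,x0:x0+w],None,fx=k,fy=k,interpolation=cv2.INTER_CUBIC)
    for i in range(0,w,10): cv2.putText(c,str(x0+i),(i*k,10),0,0.35,(0,0,255),1); cv2.line(c,(i*k,12),(i*k,18),(0,0,255),1)
    for i in range(0,h,10): cv2.putText(c,str(y0+i),(0,i*k+4),0,0.35,(0,0,255),1)
    cv2.imwrite('pics/'+n,c)
crop(t,300,135,120,115,5,'c_top_stand.png')
crop(t,150,140,95,80,7,'c_top_crate.png')
crop(s,235,205,130,110,5,'c_side_stand.png')
crop(s,245,150,80,70,7,'c_side_crate.png')
```

```text
(no output)
```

View pics/c_top_stand.png

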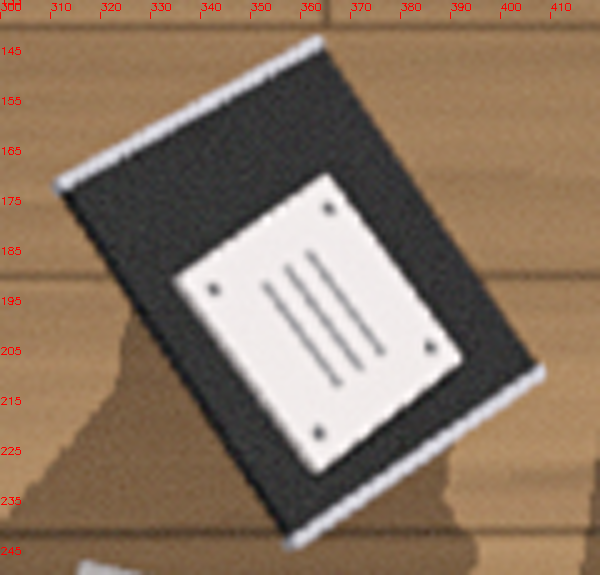

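View pics/c_top_crate.png

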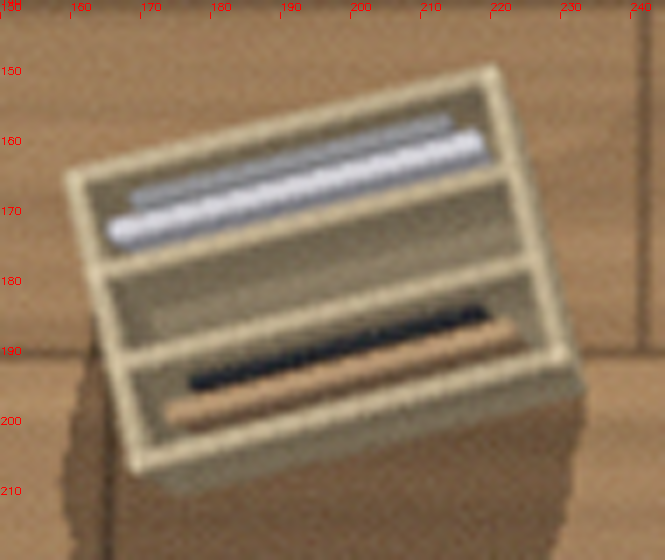

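View pics/c_side_stand.png

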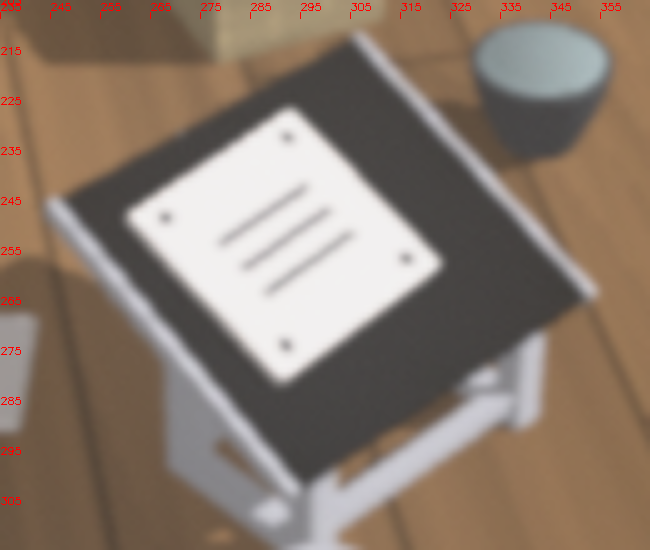

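View pics/c_side_crate.png

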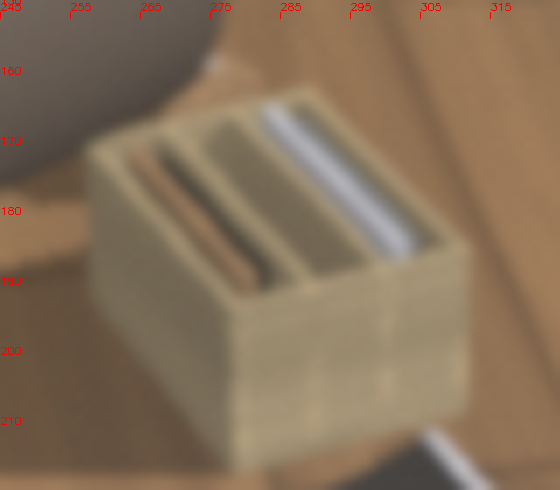

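```bash
cat > h.py <<'E'
import numpy as np, cv2
from scipy.optimize import least_squares
from scipy.spatial.transform import Rotation as R
F={n:np.load(f'pics/{n}0.npy',allow_pickle=True).item() for n in('side','top','wrist')}
def proj(f,P,T=None):
    T=f['T'] if T is None else T
    p=(np.atleast_2d(P)-T[:3,3])@T[:3,:3]
    return np.c_[f['cx']+f['fx']*p[:,0]/-p[:,2], f['cy']-f['fy']*p[:,1]/-p[:,2]]
E
cat > fit.py <<'E'
from h import *
S_t=np.array([(311.6,171.6),(364.4,143),(409,209.4),(358,244.4)])
S_s=np.array([(306.6,211.6),(354.4,263.6),(295,303),(245,245)])
P_t=np.array([(335,190.6),(365.6,169.6),(392.6,206.4),(363.4,229.6)])
P_s=np.array([(293,226.4),(323.6,257.6),(291.4,282),(260,248)])
C_t=np.array([(159.7,165),(220.3,149.7),(231.1,190.3),(169.6,207.1)])
C_s=np.array([(289.3,162.9),(311.7,184.7),(279,192.9),(257.9,171.4)])
def rect(a,b,z): return np.array([(-a,b,z),(a,b,z),(a,-b,z),(-a,-b,z)])
def stT(v): return R.from_euler('z',v[2])*R.from_euler('y',np.radians(24)),np.array([v[0],v[1],.125])
def res(P,t,s,per=False):
    a=proj(F['top'],P)-t;b=proj(F['side'],P)-s
    return np.r_[a.ravel(),b.ravel()]
def fs(v):
    r,p=stT(v); return res(r.apply(rect(.1,.11,0))+p,S_t,S_s)
a=least_squares(fs,[.45,-.15,-.6]); print('stand',a.x,np.degrees(a.x[2]),np.round(a.fun.reshape(2,4,2),1).tolist())
r,p=stT(a.x)
def fp(v):
    q=R.from_euler('z',v[2]).apply(rect(.06,.0625,.008))+[v[0],v[1],0]
    return res(r.apply(q)+p,P_t,P_s)
b=least_squares(fp,[0,0,0]); print('plate in stand',b.x,np.degrees(b.x[2]),np.round(b.fun.reshape(2,4,2),1).tolist())
# crate: rim corner order: +x world left.. 
def fc(v):
    q=R.from_euler('z',v[2]).apply(np.array([(.062,.0885,.093),(.062,-.0885,.093),(-.062,-.0885,.093),(-.062,.0885,.093)]))+[v[0],v[1],0]
    a=proj(F['top'],q)-C_t; b=proj(F['side'],q)-C_s
    return np.r_[a.ravel(),b.ravel()]
c=least_squares(fc,[.5,.2,.2]); print('crate',c.x,np.degrees(c.x[2]),np.round(c.fun.reshape(2,4,2),1).tolist())
np.save('poses.npy',np.array([a.x,b.x,c.x]))
print('high edge mid',r.apply([-.1,0,0])+p, 'xaxis',r.apply([1,0,0]),'z',r.apply([0,0,1]))
E
python3 fit.py
```

```text
stand [ 0.57698526 -0.22142114 -1.01073692] -57.910959811045615 [[[1.6, 0.3], [0.4, 0.7], [-1.0, -0.9], [0.7, -2.3]], [[-1.0, 0.2], [-1.9, 0.0], [-0.8, -0.7], [1.1, -0.8]]]
plate in stand [-0.01242082 -0.02255701  0.0639786 ] 3.6657036680562545 [[[1.1, -0.2], [-0.1, 0.3], [-0.2, 0.1], [0.7, -0.8]], [[-0.2, 0.2], [-0.5, -0.2], [-0.2, -1.1], [0.3, -0.1]]]
crate [0.61977045 0.23842467 0.26030315] 14.914271646829707 [[[-0.6, -0.5], [0.3, -1.1], [0.5, 0.4], [-0.1, -0.0]], [[-0.5, -0.6], [0.5, 0.6], [-0.5, 1.3], [-1.0, -1.3]]]
high edge mid [ 0.52845439 -0.14402342  0.16567366] xaxis [ 0.48530872 -0.77397723 -0.40673664] z [ 0.21607336 -0.34459686  0.91354546]
```

```bash
cat >> h.py <<'E'
ps=np.load('poses.npy') if __import__('os').path.exists('poses.npy') else None
def back(n,u,v,z):
    f=F[n];d=np.array([(u-f['cx'])/f['fx'],-(v-f['cy'])/f['fy'],-1]);T=f['T'];d=T[:3,:3]@d
    return T[:3,3]+d*(z-T[2,3])/d[2]
Rs=R.from_euler('z',ps[0][2])*R.from_euler('y',np.radians(24)); Ps=np.array([ps[0][0],ps[0][1],.125])
def S2W(p): return Rs.apply(p)+Ps
def W2S(p): return Rs.inv().apply(np.asarray(p)-Ps)
def state():
    from station import arm
    s=arm.get_state(); 
    r=R.from_euler('xyz',s['ee_rot'])
    open('log.txt','a').write(repr([list(s['q']),list(s['eef_pos']),list(s['ee_rot'])])+'\n')
    return s,r
E
python3 - <<'E'
from h import *
s,r=state(); print(r.as_matrix().round(3))
print('can',back('top',441,208,.11),back('side',299,325,.11),'headlamp',back('top',57,104,.071),'carton',back('top',123,187,.06),'bowl',back('top',276,128,.06))
E
sed -n 1,1p log.txt
```

```text
[[-0.001 -0.347  0.938]
 [ 0.001  0.938  0.347]
 [-1.     0.001 -0.   ]]
can [ 0.53061114 -0.44178249  0.11      ] [ 0.52236898 -0.45986841  0.11      ] headlamp [0.83897409 0.64265561 0.071     ] carton [0.59872475 0.44845977 0.06      ] bowl [0.77144929 0.0128564  0.06      ]
[[np.float64(-0.9278981813310594), np.float64(0.3592303223824564), np.float64(0.011315622264329882), np.float64(-0.00028421109434459147), np.float64(-1.2241025720865344), np.float64(-0.28807201947605676)], [np.float64(0.23436244577488982), np.float64(-0.6326314718499413), np.float64(0.2258475836628333)], [np.float64(1.6434338749202368), np.float64(1.5695464764394518), np.float64(1.998163265599313)]]
```

```bash
cat >> h.py <<'E'
def rows(p0,r0,p1,r1,n=None,a=0,b=1,dt=.8,dr=.9):
    """rows in tool units from (p0,r0) to (p1,r1)"""
    rv=(r0.inv()*r1).as_rotvec(); d=np.asarray(p1)-p0
    if n is None: n=int(np.ceil(max(np.linalg.norm(d)/(.04*dt),np.degrees(np.linalg.norm(rv))/(4*dr),1)))
    out=[];rc=r0
    for i in range(n):
        out.append(np.r_[rc.inv().apply(d/n)/.04,np.degrees(rv/n)/4]); rc=rc*R.from_rotvec(rv/n)
    return np.array(out)
def go(p1,r1,**k):
    s,r=state(); o=rows(s['eef_pos'],r,p1,r1,**k)
    print('err mm',((p1-s['eef_pos'])*1e3).round(1),'deg',np.degrees((r.inv()*r1).magnitude()).round(2),'t',round(s['t'],2),'F',s['force'].round(1),'q',s['q'].round(2),'stand mm',(W2S(s['eef_pos'])*1e3).round(1))
    print(len(o)); 
    for i in range(0,len(o),5): print(str(o[i:i+5].round(2).tolist()).replace(' ',''))
def fr(x,y):
    x=np.asarray(x);y=np.asarray(y); return R.from_matrix(np.c_[x,y,np.cross(x,y)])
Rp=Rs*R.from_euler('z',ps[1][2])   # plate orientation
E
python3 - <<'E'
from h import *
M=Rp.as_matrix(); r1=fr(-M[:,2],-M[:,1])
p1=S2W([.085,-.018,.05]); print(p1)
go(p1,r1)
E
```

```text
[ 0.61379015 -0.31400131  0.13610466]
err mm [379.4 318.6 -89.7] deg 107.31 t 0.15 F [ 0.6 -0.3 -0.1] q [-0.93  0.36  0.01 -0.   -1.22 -0.29] stand mm [ 111.  -508.7  159.8]
30
[[0.07,0.14,0.39,-0.86,-0.15,0.17],[0.08,0.11,0.4,-0.86,-0.15,0.17],[0.09,0.09,0.4,-0.86,-0.15,0.17],[0.09,0.06,0.4,-0.86,-0.15,0.17],[0.1,0.04,0.41,-0.86,-0.15,0.17]]
[[0.1,0.01,0.41,-0.86,-0.15,0.17],[0.1,-0.01,0.41,-0.86,-0.15,0.17],[0.11,-0.04,0.4,-0.86,-0.15,0.17],[0.11,-0.06,0.4,-0.86,-0.15,0.17],[0.12,-0.09,0.39,-0.86,-0.15,0.17]]
[[0.12,-0.11,0.39,-0.86,-0.15,0.17],[0.12,-0.14,0.38,-0.86,-0.15,0.17],[0.12,-0.16,0.37,-0.86,-0.15,0.17],[0.12,-0.19,0.35,-0.86,-0.15,0.17],[0.13,-0.21,0.34,-0.86,-0.15,0.17]]
[[0.13,-0.23,0.33,-0.86,-0.15,0.17],[0.13,-0.25,0.31,-0.86,-0.15,0.17],[0.13,-0.27,0.29,-0.86,-0.15,0.17],[0.13,-0.29,0.28,-0.86,-0.15,0.17],[0.13,-0.31,0.26,-0.86,-0.15,0.17]]
[[0.12,-0.32,0.24,-0.86,-0.15,0.17],[0.12,-0.34,0.21,-0.86,-0.15,0.17],[0.12,-0.35,0.19,-0.86,-0.15,0.17],[0.12,-0.37,0.17,-0.86,-0.15,0.17],[0.12,-0.38,0.15,-0.86,-0.15,0.17]]
[[0.11,-0.39,0.12,-0.86,-0.15,0.17],[0.11,-0.39,0.1,-0.86,-0.15,0.17],[0.11,-0.4,0.07,-0.86,-0.15,0.17],[0.1,-0.4,0.05,-0.86,-0.15,0.17],[0.1,-0.41,0.02,-0.86,-0.15,0.17]]
```

Request:
carry_out(
  deltas=[
    [0,0.12,0.4,-0.9,-0.15,0.17],
    [0,0.1,0.4,-0.9,-0.15,0.17],
    [0,0.08,0.4,-0.9,-0.15,0.17],
    [0,0.05,0.4,-0.9,-0.15,0.17],
    [0,0.03,0.4,-0.9,-0.15,0.17],
  ],
  hand=0.5,
)

```text
t: 0.65
eef_pos: [0.2982, -0.5799, 0.2258]
ee_rot: [0.729, 1.485, 1.405]
force: [-0.2, 0.4, 0.4]
width: 0.0534
```

Request:
carry_out(
  deltas=[
    [0,0.01,0.4,-0.9,-0.15,0.17],
    [0,-0.01,0.4,-0.9,-0.15,0.17],
    [0,-0.04,0.4,-0.9,-0.15,0.17],
    [0,-0.06,0.4,-0.9,-0.15,0.17],
    [0,-0.09,0.4,-0.9,-0.15,0.17],
  ],
)

```text
t: 1.15
eef_pos: [0.361, -0.5243, 0.2311]
ee_rot: [0.55, 1.402, 1.555]
force: [0.3, -0.8, 0.6]
width: 0.0441
```

```bash
cat > g1.py <<'E'
from h import *
M=Rp.as_matrix(); r1=fr(-M[:,2],-M[:,1])
go(S2W([.085,-.018,.05]),r1)
E
python3 g1.py
```

```text
err mm [252.8 210.3 -95. ] deg 68.87 t 1.15 F [ 0.3 -0.8  0.6] q [-0.74  0.38  0.1  -0.13 -1.4   0.2 ] stand mm [  86.5 -343.9  154.6]
20
[[0.16,-0.14,0.37,-0.83,-0.15,0.17],[0.16,-0.16,0.36,-0.83,-0.15,0.17],[0.17,-0.18,0.35,-0.83,-0.15,0.17],[0.17,-0.21,0.34,-0.83,-0.15,0.17],[0.17,-0.23,0.32,-0.83,-0.15,0.17]]
[[0.17,-0.25,0.31,-0.83,-0.15,0.17],[0.17,-0.27,0.29,-0.83,-0.15,0.17],[0.17,-0.28,0.27,-0.83,-0.15,0.17],[0.17,-0.3,0.25,-0.83,-0.15,0.17],[0.17,-0.32,0.23,-0.83,-0.15,0.17]]
[[0.16,-0.33,0.21,-0.83,-0.15,0.17],[0.16,-0.35,0.19,-0.83,-0.15,0.17],[0.16,-0.36,0.17,-0.83,-0.15,0.17],[0.16,-0.37,0.15,-0.83,-0.15,0.17],[0.16,-0.38,0.12,-0.83,-0.15,0.17]]
[[0.15,-0.39,0.1,-0.83,-0.15,0.17],[0.15,-0.39,0.08,-0.83,-0.15,0.17],[0.14,-0.4,0.05,-0.83,-0.15,0.17],[0.14,-0.4,0.03,-0.83,-0.15,0.17],[0.14,-0.41,0.0,-0.83,-0.15,0.17]]
```

Request:
carry_out(
  deltas=[
    [0,-0.15,0.38,-0.9,-0.16,0.18],
    [0,-0.17,0.37,-0.9,-0.16,0.18],
    [0,-0.19,0.36,-0.9,-0.16,0.18],
    [0,-0.22,0.35,-0.9,-0.16,0.18],
    [0,-0.24,0.33,-0.9,-0.16,0.18],
  ],
)

```text
t: 1.65
eef_pos: [0.4285, -0.4734, 0.239]
ee_rot: [0.381, 1.318, 1.717]
force: [-0.6, 0.2, 0.0]
width: 0.0439
```

Request:
carry_out(
  deltas=[
    [0,-0.26,0.32,-0.9,-0.16,0.18],
    [0,-0.28,0.3,-0.9,-0.16,0.18],
    [0,-0.3,0.28,-0.9,-0.16,0.18],
    [0,-0.32,0.26,-0.9,-0.16,0.18],
    [0,-0.34,0.24,-0.9,-0.16,0.18],
  ],
)

```text
t: 2.15
eef_pos: [0.4964, -0.4223, 0.2471]
ee_rot: [0.212, 1.24, 1.881]
force: [-1.0, -0.4, -0.0]
width: 0.0436
```

```bash
python3 g1.py
```

```text
err mm [ 117.4  108.3 -111. ] deg 30.01 t 2.15 F [-1.  -0.4 -0. ] q [-0.54  0.5   0.32 -0.22 -1.64  0.65] stand mm [  66.7 -175.   163.4]
9
[[0.35,-0.38,0.16,-0.81,-0.13,0.16],[0.35,-0.39,0.13,-0.81,-0.13,0.16],[0.35,-0.4,0.11,-0.81,-0.13,0.16],[0.34,-0.41,0.08,-0.81,-0.13,0.16],[0.34,-0.42,0.06,-0.81,-0.13,0.16]]
[[0.33,-0.42,0.03,-0.81,-0.13,0.16],[0.33,-0.43,0.0,-0.81,-0.13,0.16],[0.33,-0.43,-0.02,-0.81,-0.13,0.16],[0.32,-0.43,-0.05,-0.81,-0.13,0.16]]
```

Request:
carry_out(
  deltas=[
    [0.1,-0.4,0.16,-0.85,-0.14,0.17],
    [0.1,-0.42,0.13,-0.85,-0.14,0.17],
    [0.1,-0.43,0.11,-0.85,-0.14,0.17],
    [0.2,-0.44,0.08,-0.85,-0.14,0.17],
    [0.3,-0.45,0.06,-0.85,-0.14,0.17],
  ],
)

```text
t: 2.65
eef_pos: [0.574, -0.3703, 0.2193]
ee_rot: [0.047, 1.181, 2.035]
force: [0.1, -0.2, -0.2]
width: 0.0438
```

```bash
python3 g1.py
```

```text
err mm [ 39.8  56.3 -83.2] deg 11.75 t 2.65 F [ 0.1 -0.2 -0.2] q [-0.43  0.6   0.42 -0.24 -1.7   0.85] stand mm [ 75.4 -81.6 136.9]
4
[[0.56,-0.38,0.01,-0.71,-0.11,0.13],[0.55,-0.38,-0.01,-0.71,-0.11,0.13],[0.55,-0.39,-0.04,-0.71,-0.11,0.13],[0.55,-0.39,-0.06,-0.71,-0.11,0.13]]
```

Request:
carry_out(
  deltas=[
    [0.5,-0.4,0.01,-0.75,-0.12,0.14],
    [0.5,-0.4,-0.01,-0.75,-0.12,0.14],
    [0.5,-0.4,-0.04,-0.75,-0.12,0.14],
    [0.5,-0.4,-0.06,-0.75,-0.12,0.14],
    [0,0,0,0,0,0],
  ],
)

```text
t: 3.15
eef_pos: [0.6191, -0.3101, 0.1363]
ee_rot: [-0.07, 1.141, 2.147]
force: [-1.3, -0.0, -0.8]
width: 0.0436
```

```bash
python3 g1.py
python3 - <<'E'
from station import cams
import cv2
for n in ("side","wrist"):
    f=cams.grab_frame(n); im=f['pixels'][:,:,::-1]
    if n=='side': im=cv2.resize(im[150:350,180:400],None,fx=3,fy=3,interpolation=2)
    cv2.imwrite(f'pics/{n}1.png',im)
E
```

```text
err mm [-5.3 -3.9 -0.2] deg 1.43 t 3.15 F [-1.3 -0.  -0.8] q [-0.34  0.69  0.39 -0.26 -1.62  1.02] stand mm [ 84.5 -11.5  50. ]
1
[[0.0,0.16,0.0,0.3,0.17,-0.09]]
```

View pics/side1.png

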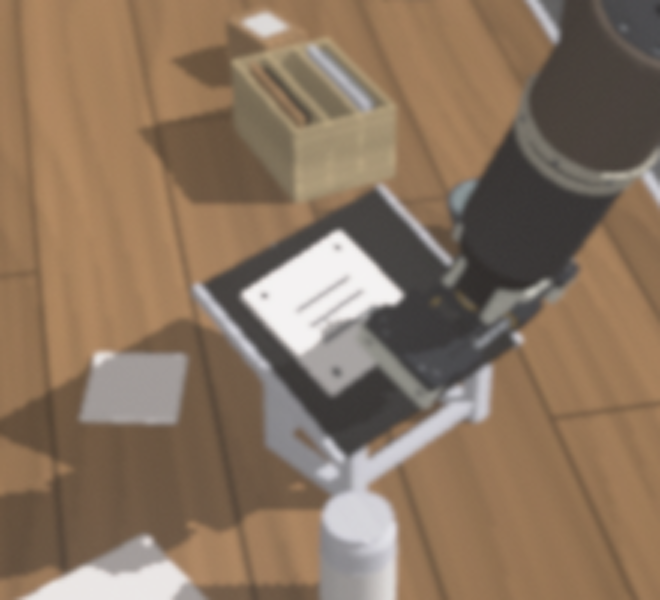

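View pics/wrist1.png

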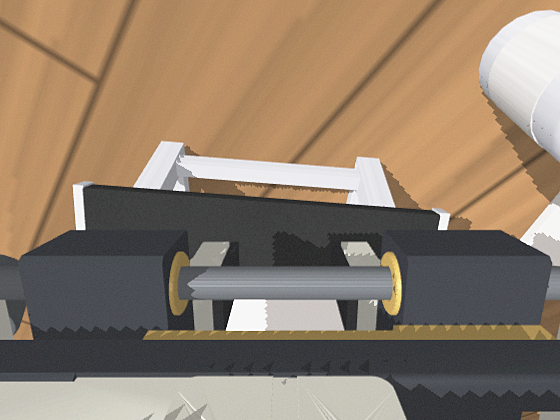

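```bash
python3 - <<'E'
from h import *
s,r=state(); T=np.eye(4);T[:3,:3]=r.as_matrix();T[:3,3]=s['eef_pos'];T=T@F['wrist']['hand_eye']
for p in [(.1,.11,0),(.1,-.11,0)]: print(proj(F['wrist'],S2W(p),T).round(1))
o=[R.from_euler('z',ps[1][2]).apply(q)+[ps[1][0],ps[1][1],0] for q in [(.06,.0625,.008),(.06,-.0625,.008),(.06,.0,.008)]]
for q in o: print(q,proj(F['wrist'],S2W(q),T).round(1))
E
python3 -c "
import cv2
im=cv2.imread('pics/wrist1.png')
cv2.imwrite('pics/wc1.png',cv2.resize(im[170:350,60:460],None,fx=2,fy=2,interpolation=2))"
```

```text
[[ 85.1 186.6]]
[[440.5 215.1]]
[0.04346049 0.04365121 0.008     ] [[189.6 284.9]]
[ 0.05145236 -0.08109304  0.008     ] [[386.3 288. ]]
[ 0.04745642 -0.01872091  0.008     ] [[288.1 286.4]]
```

View pics/wc1.png

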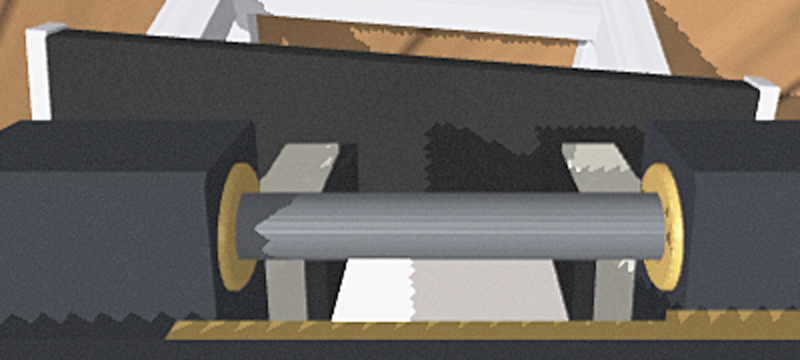

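```bash
cat > g2.py <<'E'
from h import *
import sys
M=Rp.as_matrix(); r1=fr(-M[:,2],-M[:,1])
v=[float(a)/1e3 for a in sys.argv[1:4]]
go(S2W(v),r1)
E
python3 g2.py 80 -18 10
```

```text
err mm [-16.3  16.5 -37.8] deg 1.17 t 3.25 F [ 0.3 -1.1  0.7] q [-0.34  0.69  0.39 -0.26 -1.62  1.01] stand mm [ 85.3 -13.   53.8]
2
[[0.55,0.05,0.07,0.13,0.05,-0.03],[0.55,0.06,0.07,0.13,0.05,-0.03]]
```

Request:
carry_out(
  deltas=[
    [0.4,0.06,0.07,0.13,0.05,-0.03],
    [0.4,0.06,0.07,0.13,0.05,-0.03],
    [0,0,0,0,0,0],
    [0,0,0,0,0,0],
  ],
)

```text
t: 3.65
eef_pos: [0.605, -0.3046, 0.1166]
ee_rot: [-0.068, 1.159, 2.123]
force: [0.6, -0.1, 1.3]
width: 0.0438
```

```bash
python3 g2.py 80 -18 5; python3 g2.py 80 -18 5
```

```text
err mm [ -3.4  10.  -19.6] deg 0.51 t 3.65 F [ 0.6 -0.1  1.3] q [-0.33  0.67  0.31 -0.26 -1.54  1.  ] stand mm [ 81.4 -20.5  27.1]
1
[[0.55,-0.06,0.04,-0.05,-0.11,0.04]]
err mm [ -3.4  10.  -19.6] deg 0.51 t 3.65 F [ 0.6 -0.1  1.3] q [-0.33  0.67  0.31 -0.26 -1.54  1.  ] stand mm [ 81.4 -20.5  27.1]
1
[[0.55,-0.06,0.04,-0.05,-0.11,0.04]]
```

Request:
carry_out(
  deltas=[
    [0.35,-0.03,0,0,-0.1,0],
    [0,0,0,0,0,0],
    [0.1,0,0,0,0,0],
    [0,0,0,0,0,0],
  ],
)

```text
t: 4.05
eef_pos: [0.6031, -0.2994, 0.1014]
ee_rot: [-0.072, 1.155, 2.118]
force: [0.4, 0.3, -0.0]
width: 0.0438
```

```bash
python3 g2.py 80 -18 3
```

```text
err mm [-1.9  5.4 -6.2] deg 0.43 t 4.05 F [ 0.4  0.3 -0. ] q [-0.33  0.67  0.28 -0.26 -1.51  1.01] stand mm [ 82.6 -19.3  11. ]
1
[[0.2,-0.04,0.06,-0.06,-0.05,0.07]]
```

Request:
carry_out(
  deltas=[
    [0.06,-0.03,0.03,0,-0.05,0.05],
    [0.05,0,0,0,0,0],
    [0.04,0,0,0,0,0],
    [0,0,0,0,0,0],
  ],
)

```text
t: 4.45
eef_pos: [0.6024, -0.2955, 0.0961]
ee_rot: [-0.062, 1.152, 2.128]
force: [-1.1, -0.1, -0.1]
width: 0.044
```

```bash
python3 g2.py 80 -18 3
```

```text
err mm [-1.2  1.5 -0.9] deg 0.24 t 4.45 F [-1.1 -0.1 -0.1] q [-0.33  0.68  0.28 -0.26 -1.5   1.01] stand mm [ 81.4 -17.8   4.6]
1
[[0.04,0.0,0.04,-0.06,-0.0,0.01]]
```

Request:
carry_out(
  deltas=[
    [0.03,0,0,0,0,0],
    [0,0,0,0,0,0],
  ],
)

```text
t: 4.65
eef_pos: [0.6022, -0.295, 0.0949]
ee_rot: [-0.062, 1.152, 2.129]
force: [-0.2, 0.1, 0.0]
width: 0.0436
```

Request:
carry_out(
  deltas=[
    [0.03,0,0,0,0,0],
    [0,0,0,0,0,0],
  ],
)

```text
t: 4.85
eef_pos: [0.6019, -0.2946, 0.0939]
ee_rot: [-0.062, 1.152, 2.128]
force: [-0.8, 0.2, -0.7]
width: 0.0438
```

```bash
python3 g2.py 80 -18 3
```

```text
err mm [-0.7  0.7  1.3] deg 0.23 t 4.85 F [-0.8  0.2 -0.7] q [-0.32  0.68  0.27 -0.26 -1.5   1.01] stand mm [ 81.4 -17.7   2.2]
1
[[-0.02,0.0,0.04,-0.06,-0.0,0.01]]
```

Request:
carry_out(
  deltas=[
    [0.03,0,0,0,0,0],
    [0,0,0,0,0,0],
  ],
)

```text
t: 5.05
eef_pos: [0.6017, -0.2942, 0.0928]
ee_rot: [-0.063, 1.152, 2.128]
force: [0.5, -0.3, -0.4]
width: 0.0442
```

Request:
carry_out(
  deltas=[
    [0.03,0,0,0,0,0],
    [0,0,0,0,0,0],
  ],
)

```text
t: 5.25
eef_pos: [0.6018, -0.2942, 0.0925]
ee_rot: [-0.064, 1.154, 2.127]
force: [0.2, -0.2, 0.5]
width: 0.044
```

```bash
python3 g2.py 80 -18 3
python3 - <<'E'
from station import cams
import cv2
f=cams.grab_frame('side'); im=f['pixels'][:,:,::-1]
im=cv2.resize(im[200:320,230:370],None,fx=5,fy=5,interpolation=2)
cv2.imwrite(f'pics/side2.png',im)
E
```

```text
err mm [-0.6  0.3  2.7] deg 0.23 t 5.25 F [ 0.2 -0.2  0.5] q [-0.32  0.68  0.27 -0.26 -1.49  1.01] stand mm [ 81.6 -17.6   0.7]
1
[[-0.06,0.01,0.04,-0.05,-0.03,0.02]]
```

View pics/side2.png

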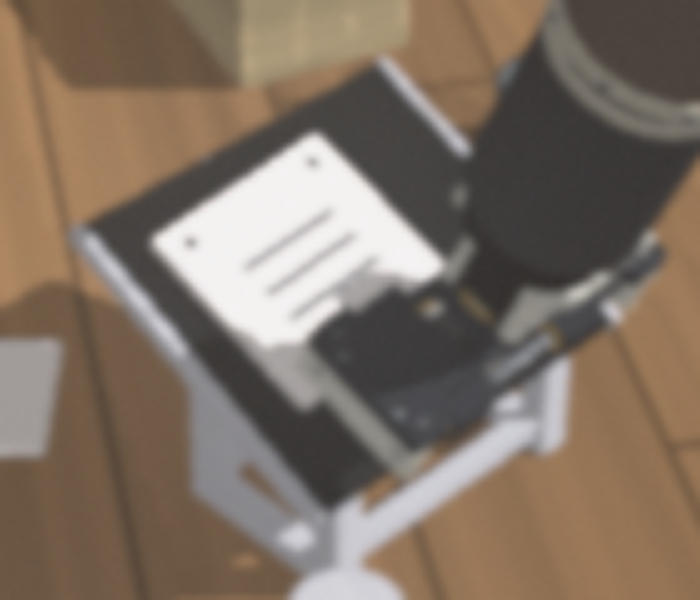

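Request:
carry_out(
  deltas=[
    [0.04,0,0,0,0,0],
    [0.04,0,0,0,0,0],
    [0,0,0,0,0,0],
  ],
)

```text
t: 5.6
eef_pos: [0.6019, -0.2942, 0.0927]
ee_rot: [-0.066, 1.157, 2.126]
force: [-0.8, 0.5, -0.2]
width: 0.044
```

```bash
python3 g2.py 80 -18 3
```

```text
err mm [-0.7  0.3  2.5] deg 0.35 t 5.6 F [-0.8  0.5 -0.2] q [-0.32  0.67  0.26 -0.26 -1.49  1.01] stand mm [ 81.6 -17.5   0.9]
1
[[-0.05,0.01,0.04,-0.03,-0.08,0.02]]
```

Request:
carry_out(
  deltas=[
    [-0.07,0,0,0,-0.08,0],
    [0,0,0.15,0,0,0],
    [0,0,0.15,0,0,0],
    [0,0,0.15,0,0,0],
    [0,0,0.1,0,0,0],
  ],
)

```text
t: 6.1
eef_pos: [0.5893, -0.2774, 0.1035]
ee_rot: [-0.063, 1.149, 2.128]
force: [0.4, 0.0, -0.1]
width: 0.0438
```

```bash
python3 g2.py 60 -18 3.3
```

```text
err mm [ 2.3 -1.2  0.1] deg 0.25 t 6.1 F [ 0.4  0.  -0.1] q [-0.31  0.64  0.23 -0.27 -1.49  1.  ] stand mm [ 58.  -19.3   2.3]
1
[[-0.02,-0.03,-0.05,-0.04,0.04,0.02]]
```

Request:
carry_out(
  deltas=[
    [-0.03,-0.02,0.1,0,0,0],
    [-0.01,-0.02,0.12,0,0,0],
    [-0.01,0,0.12,0,0,0],
    [0,0,0.12,0,0,0],
    [0,0,0.12,0,0,0],
  ],
)

```text
t: 6.6
eef_pos: [0.5779, -0.2584, 0.1159]
ee_rot: [-0.064, 1.15, 2.128]
force: [0.3, -0.3, -0.3]
width: 0.0438
```

```bash
python3 g2.py -10 -23 3.3;  python3 - <<'E'
from station import cams
import cv2
f=cams.grab_frame('side'); im=f['pixels'][:,:,::-1]
im=cv2.resize(im[200:320,230:370],None,fx=5,fy=5,interpolation=2)
cv2.imwrite(f'pics/side3.png',im)
E
```

```text
err mm [-24.5  31.4  16.1] deg 0.21 t 6.6 F [ 0.3 -0.3 -0.3] q [-0.29  0.6   0.19 -0.27 -1.48  0.98] stand mm [ 32.7 -18.9   4.7]
2
[[0.02,0.02,0.54,-0.02,0.01,0.01],[0.02,0.02,0.54,-0.02,0.01,0.01]]
```

View pics/side3.png

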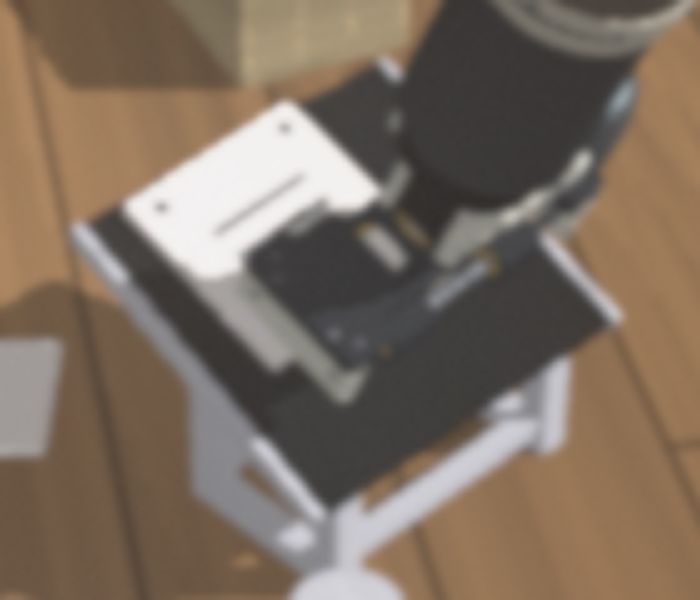

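Request:
carry_out(
  deltas=[
    [0.03,0,0.12,0,0,0],
    [0.01,0,0.15,0,0,0],
    [0,0,0.15,0,0,0],
    [0,0,0.15,0,0,0],
    [0,0,0.12,0,0,0],
  ],
)

```text
t: 7.15
eef_pos: [0.5626, -0.2371, 0.1276]
ee_rot: [-0.068, 1.154, 2.124]
force: [1.4, -1.1, 0.0]
width: 0.044
```

```bash
python3 g2.py -11 -23 3.3;  python3 - <<'E'
from station import cams
import cv2
f=cams.grab_frame('side'); im=f['pixels'][:,:,::-1]
im=cv2.resize(im[200:320,230:370],None,fx=5,fy=5,interpolation=2)
cv2.imwrite(f'pics/side4.png',im)
E
```

```text
err mm [-9.7 10.9  4.8] deg 0.24 t 7.15 F [ 1.4 -1.1  0. ] q [-0.27  0.55  0.13 -0.28 -1.47  0.96] stand mm [  4.1 -20.5   4.7]
1
[[0.03,0.04,0.38,-0.04,-0.03,0.04]]
```

View pics/side4.png

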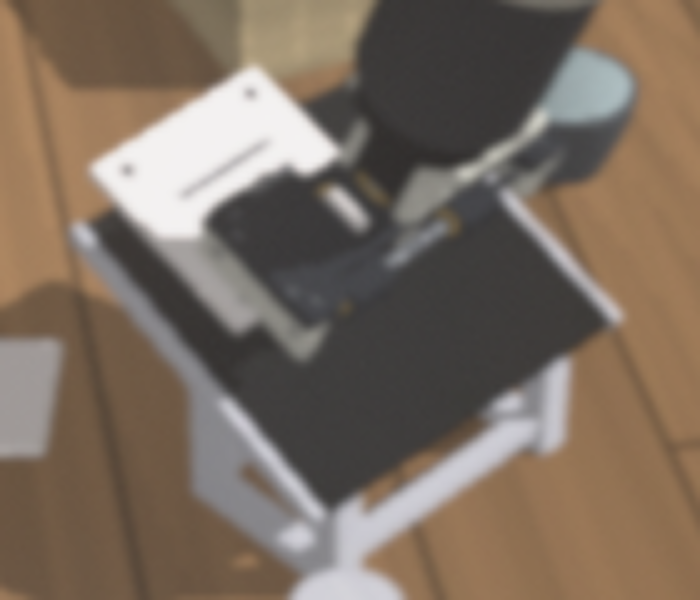

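Request:
carry_out(
  deltas=[
    [0.03,0,0.12,0,0,0],
    [0.01,0,0.12,0,0,0],
    [0,0,0.12,0,0,0],
    [0,0,0.06,0,0,0],
    [0,0,0,0,0,0],
  ],
)

```text
t: 7.7
eef_pos: [0.5537, -0.2241, 0.1349]
ee_rot: [-0.072, 1.159, 2.121]
force: [1.5, -2.4, 1.4]
width: 0.0437
```

```bash
python3 g2.py -12 -23 3.3;  python3 - <<'E'
from station import cams
import cv2
for n in('side','top'):
  f=cams.grab_frame(n); im=f['pixels'][:,:,::-1]
  cv2.imwrite(f'pics/{n}5_full.png',im)
  im=cv2.resize(im[190:290,230:370] if n=='side' else im[140:255,290:420],None,fx=5,fy=5,interpolation=2)
  cv2.imwrite(f'pics/{n}5.png',im)
E
```

```text
err mm [-1.3 -1.4 -2. ] deg 0.45 t 7.7 F [ 1.5 -2.4  1.4] q [-0.25  0.52  0.1  -0.28 -1.46  0.95] stand mm [-13.3 -21.2   4.9]
1
[[0.04,0.05,-0.03,-0.02,-0.1,0.05]]
```

View pics/side5.png

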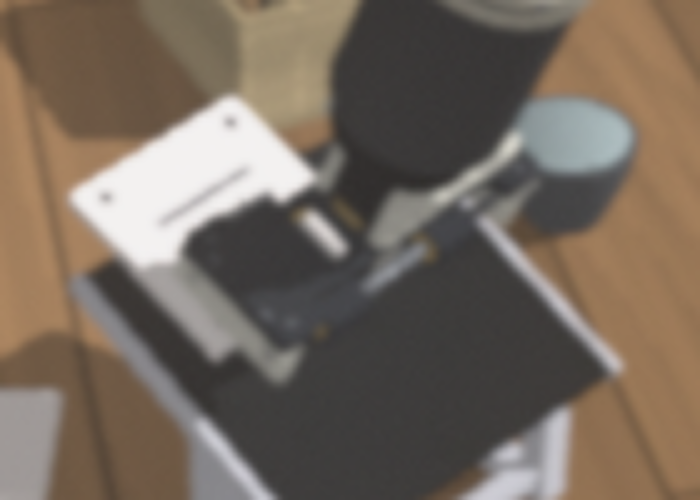

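View pics/top5.png

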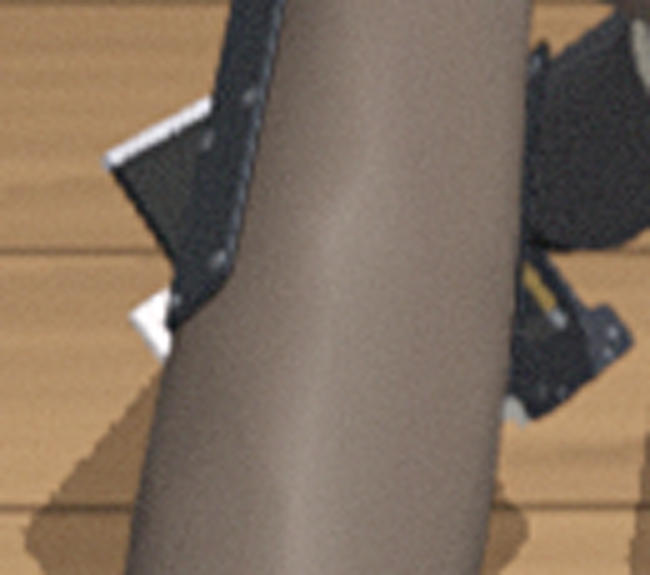

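Run:
```python
from h import *
t=np.array([(277,209),(244,228.4)])
def f(v):
    q=R.from_euler('z',v[2]).apply([(-.06,.0625,.008),(-.06,-.0625,.008)])+[v[0],v[1],0]
    return (proj(F['side'],S2W(q))-t).ravel()
a=least_squares(f,[-.08,-.02,.06]);print(a.x,np.degrees(a.x[2]),a.fun)
print(proj(F['side'],S2W([(-.1,-.11,0),(-.1,.11,0)])))
```

```text
[-0.08244047 -0.02373798  0.04966435] 2.84555766561248 [ 0.13048796 -0.12523209 -0.12041621  0.11043629]
[[246.07156541 244.17012497]
 [305.58395737 211.7990307 ]]
```

```bash
cat > fk.py <<'E'
import numpy as np
from numpy import float64
class np_: float64=float
from scipy.spatial.transform import Rotation as R
from scipy.optimize import least_squares
import itertools
L=[eval(l) for l in open('log.txt')]
Q=np.array([l[0] for l in L]);P=np.array([l[1] for l in L]);E=R.from_euler('xyz',np.array([l[2] for l in L]))
E_=lambda a,t:R.from_euler(a,t)
def ori(q,s4,s6,c6):
    return E_('z',q[0])*E_('y',q[1]-q[2])*E_('x',s4*q[3])*E_('y',-q[4])*E_('x',s6*q[5]+c6)
if __name__=='__main__':
    print(len(Q))
    for s4,s6 in itertools.product((1,-1),(1,-1)):
        c=least_squares(lambda v:np.concatenate([(E[i].inv()*ori(Q[i],s4,s6,v[0])).as_rotvec() for i in range(len(Q))]),[[3.14]][0])
        print(s4,s6,c.x,c.cost)
E
python3 fk.py
```

```text
19
1 1 [3.14467393] 8.687524027134385
1 -1 [4.72890853] 2.1989826043985383
-1 1 [3.1215237] 6.607329598537201
-1 -1 [4.71238898] 2.2793380891822936e-30
```

```bash
cat >> fk.py <<'E'
def pos(q,v):
    d1,b,a1,a2,a3,e3,d6,w,w2=v
    r1=E_('z',q[0]);r2=r1*E_('y',q[1]);r3=r1*E_('y',q[1]-q[2]);r4=r3*E_('x',-q[3]);r5=r4*E_('y',-q[4])
    return r1.apply([a1,b,d1])+r2.apply([0,0,a2])+r3.apply([a3,0,e3])+r4.apply([0,w2,w])+r5.apply([d6,0,0])
def fitpos():
    f=lambda v:np.concatenate([pos(Q[i],v)-P[i] for i in range(len(Q))]+[1e-7*np.array(v)])
    return least_squares(f,[.3,.15,0,.4,.4,0,.25,0,0],xtol=1e-14,ftol=1e-14,gtol=1e-14)
if __name__=='__main__':
    s=fitpos(); print(s.x.round(5),np.abs(s.fun).max())
    np.save('fkv.npy',s.x)
E
python3 fk.py
```

```text
19
1 1 [3.14467393] 8.687524027134385
1 -1 [4.72890853] 2.1989826043985383
-1 1 [3.1215237] 6.607329598537201
-1 -1 [4.71238898] 2.2793380891822936e-30
[ 0.1988   0.       0.       0.6016   0.4636   0.       0.37804 -0.
 -0.1918 ] 6.015999999997553e-08
```

```bash
cat > ik.py <<'E'
from h import *
import fk
V=np.load('fkv.npy')
lo=np.array([-3.07,-1.43,-1.02,-3.03,-3.05,-3.03]);hi=np.array([3.07,2.12,1.25,1.67,0,3.03])
def fkin(q): return fk.pos(q,V),fk.ori(q,-1,-1,4.71238898)
def ik(p,r,q0):
    def f(q):
        a,b=fkin(q); return np.r_[(a-p)*5,(b.inv()*r).as_rotvec()]
    s=least_squares(f,np.clip(q0,lo+.01,hi-.01),bounds=(lo,hi)); return s.x,s.cost
def allik(p,r,n=40):
    g=np.random.default_rng(0);o=[]
    for i in range(n):
        q,c=ik(p,r,g.uniform(lo,hi))
        if c<1e-8 and not any(np.abs(q-k).max()<.05 for k in o): o.append(q)
    return o
Pl=np.array([-.0826,-.0237,0]); yawp=np.radians(3.2)
Rpl=Rs*R.from_euler('z',yawp); M=Rpl.as_matrix()
def PL(v): return S2W(R.from_euler('z',yawp).apply(v)+Pl)
cr=ps[2]; Cx=np.array([np.cos(cr[2]),np.sin(cr[2]),0])
if __name__=='__main__':
    for sg in(1,-1):
        r=fr(M[:,0],sg*M[:,2])
        print('pinch y=%+dzs'%sg)
        for q in allik(PL([-.034,0,.004]),r): print(q.round(2))
    for sg in(1,-1):
        r=fr([0,0,-1],sg*Cx); print('crate',sg)
        for q in allik([cr[0],cr[1],.105],r): print(q.round(2))
    from station import arm; print('now',arm.get_state()['q'].round(2))
E
python3 ik.py
```

```text
pinch y=+1zs
pinch y=-1zs
crate 1
[ 0.66  0.43 -0.17  0.   -0.97  2.74]
crate -1
[ 0.66  0.43 -0.17  0.   -0.97 -0.4 ]
now [-0.25  0.52  0.1  -0.28 -1.46  0.95]
```

```bash
cat > t.py <<'E'
from ik import *
for phi in range(-90,95,10):
  for sg in(1,-1):
    rr=Rpl*R.from_euler('z',np.radians(phi)); m=rr.as_matrix(); r=fr(m[:,0],sg*m[:,2])
    g=allik(PL([-.045,0.02*np.sign(-phi),.004]),r,25)
    for q in g: print(phi,sg,q.round(2))
E
python3 t.py
```

```text
-90 1 [ 0.33  0.97 -0.01  0.33 -2.11  0.6 ]
-90 -1 [ 0.33  0.97 -0.01  0.33 -2.11 -2.54]
-80 1 [ 0.4   0.89 -0.14  0.41 -1.98  0.61]
-80 -1 [ 0.4   0.89 -0.14  0.41 -1.98 -2.53]
-70 1 [ 0.46  0.82 -0.27  0.49 -1.84  0.61]
-70 -1 [ 0.46  0.82 -0.27  0.49 -1.84 -2.53]
-60 1 [ 0.52  0.73 -0.41  0.57 -1.7   0.59]
-60 -1 [ 0.52  0.73 -0.41  0.57 -1.7  -2.56]
-50 1 [ 0.57  0.65 -0.56  0.66 -1.57  0.54]
-50 -1 [ 0.57  0.65 -0.56  0.66 -1.57 -2.6 ]
-40 1 [ 0.62  0.56 -0.71  0.77 -1.45  0.48]
-40 -1 [ 0.62  0.56 -0.71  0.77 -1.45 -2.66]
-30 1 [ 0.65  0.47 -0.87  0.92 -1.33  0.39]
-30 -1 [ 0.65  0.47 -0.87  0.92 -1.33 -2.75]
50 1 [-1.21  0.32 -0.92 -1.87 -1.21 -0.67]
50 -1 [-1.21  0.32 -0.92 -1.87 -1.21  2.47]
60 1 [-1.2   0.41 -0.81 -1.73 -1.32 -0.73]
60 -1 [-1.2   0.41 -0.81 -1.73 -1.32  2.41]
70 1 [-1.18  0.5  -0.69 -1.62 -1.42 -0.78]
70 -1 [-1.18  0.5  -0.69 -1.62 -1.42  2.36]
80 1 [-1.14  0.59 -0.57 -1.53 -1.53 -0.83]
80 -1 [-1.14  0.59 -0.57 -1.53 -1.53  2.31]
90 1 [-1.09  0.67 -0.45 -1.46 -1.65 -0.87]
90 -1 [-1.09  0.67 -0.45 -1.46 -1.65  2.27]
```

```bash
cat > t2.py <<'E'
from ik import *
phi=np.radians(-55)
tp=np.array([-.037,.040,.004])
up=np.array([0,0,1.])
for sg in(1,-1):
    Rt=fr([np.cos(phi),np.sin(phi),0],[0,0,sg])   # tool in plate frame
    for q in allik(PL(tp),Rpl*Rt,25): print('pinch',sg,q.round(2))
    for zc in(1,-1):
        z=zc*Cx; y=up; x=np.cross(y,z); Rq=R.from_matrix(np.c_[x,y,z])
        pc=np.array([cr[0],cr[1],.008+.0625])
        for q in allik(pc+Rq.apply(tp-[0,0,.004]),Rq*Rt,25): print('  -y down',zc,q.round(2),(Rq*Rt).as_matrix()[:,0].round(2))
        x=-up; y=np.cross(z,x); Rq=R.from_matrix(np.c_[x,y,z]); pc[2]=.068
        for q in allik(pc+Rq.apply(tp-[0,0,.004]),Rq*Rt,25): print('  +x down',zc,q.round(2),(Rq*Rt).as_matrix()[:,0].round(2))
E
python3 t2.py
```

```text
pinch 1 [ 0.54  0.72 -0.44  0.62 -1.65  0.58]
  -y down 1 [ 0.21  0.52  0.08 -0.65 -1.24 -2.84] [-0.15  0.55 -0.82]
  +x down 1 [ 1.03  0.75 -0.22  0.64 -1.42  2.  ] [ 0.21 -0.79 -0.57]
  -y down -1 [ 0.95  0.59 -0.23  0.49 -1.21 -0.98] [ 0.15 -0.55 -0.82]
  +x down -1 [ 0.02  0.66  0.17 -0.93 -1.47  0.53] [-0.21  0.79 -0.57]
pinch -1 [ 0.54  0.72 -0.44  0.62 -1.65 -2.56]
  -y down 1 [ 0.21  0.52  0.08 -0.65 -1.24  0.3 ] [-0.15  0.55 -0.82]
  +x down 1 [ 1.03  0.75 -0.22  0.64 -1.42 -1.14] [ 0.21 -0.79 -0.57]
  -y down -1 [ 0.95  0.59 -0.23  0.49 -1.21  2.17] [ 0.15 -0.55 -0.82]
  +x down -1 [ 0.02  0.66  0.17 -0.93 -1.47 -2.61] [-0.21  0.79 -0.57]
```

Request:
carry_out(
  deltas=[
    [0,0,-0.15,0,0,0],
    [-0.1,0,-0.1,0,0,0],
    [-1,0,0,0,0,0],
    [-1,0,0,0,0,0],
    [-1,0,0,0,0,0],
  ],
  hand=0,
)

```text
t: 8.3
eef_pos: [0.5825, -0.2728, 0.2396]
ee_rot: [-0.048, 1.142, 2.144]
force: [0.6, -0.7, 0.2]
width: 0.0783
```

```bash
cat > t3.py <<'E'
from ik import *
import sys
phi=np.radians(-55); tp=np.array([-.037,.040,.004])
Rt=fr([np.cos(phi),np.sin(phi),0],[0,0,1])
rp=Rpl*Rt
back_,lift=[float(a)/1e3 for a in sys.argv[1:3]]
tgt=PL(tp+np.array([-np.cos(phi)*back_,-np.sin(phi)*back_,lift]))
if __name__=='__main__':
    s,r=state(); q=s['q']
    print('target',tgt,'targ stand',W2S(tgt).round(3))
    for a in np.linspace(0,1,6):
        q,c=ik(s['eef_pos']*(1-a)+a*tgt, r*R.from_rotvec(a*(r.inv()*rp).as_rotvec()),q); print(q.round(2),'%.0e'%c)
    go(tgt,rp)
E
python3 t3.py 80 150
```

```text
target [ 0.59242326 -0.10102025  0.33533877] targ stand [-0.171  0.077  0.154]
[-0.31  0.54  0.37 -0.27 -1.73  0.93] 7e-20
[-0.1   0.54  0.31 -0.04 -1.76  0.88] 5e-21
[ 0.08  0.55  0.22  0.17 -1.8   0.85] 1e-20
[ 0.25  0.57  0.11  0.36 -1.83  0.82] 5e-20
[ 0.39  0.6  -0.04  0.53 -1.87  0.81] 1e-19
[ 0.51  0.62 -0.21  0.7  -1.9   0.8 ] 2e-19
err mm [  9.9 171.8  95.8] deg 95.05 t 8.3 F [ 0.6 -0.7  0.2] q [-0.31  0.54  0.37 -0.27 -1.73  0.93] stand mm [ -4.1 -22.6 123.6]
27
[[-0.03,-0.1,0.15,-0.25,0.26,0.8],[-0.04,-0.1,0.15,-0.25,0.26,0.8],[-0.04,-0.1,0.14,-0.25,0.26,0.8],[-0.05,-0.1,0.14,-0.25,0.26,0.8],[-0.06,-0.1,0.14,-0.25,0.26,0.8]]
[[-0.07,-0.1,0.14,-0.25,0.26,0.8],[-0.08,-0.1,0.13,-0.25,0.26,0.8],[-0.08,-0.1,0.13,-0.25,0.26,0.8],[-0.09,-0.09,0.13,-0.25,0.26,0.8],[-0.1,-0.09,0.12,-0.25,0.26,0.8]]
[[-0.11,-0.09,0.12,-0.25,0.26,0.8],[-0.11,-0.08,0.12,-0.25,0.26,0.8],[-0.12,-0.08,0.11,-0.25,0.26,0.8],[-0.13,-0.07,0.11,-0.25,0.26,0.8],[-0.13,-0.07,0.11,-0.25,0.26,0.8]]
[[-0.14,-0.06,0.1,-0.25,0.26,0.8],[-0.14,-0.06,0.1,-0.25,0.26,0.8],[-0.15,-0.05,0.1,-0.25,0.26,0.8],[-0.15,-0.04,0.09,-0.25,0.26,0.8],[-0.16,-0.04,0.09,-0.25,0.26,0.8]]
[[-0.16,-0.03,0.09,-0.25,0.26,0.8],[-0.16,-0.02,0.08,-0.25,0.26,0.8],[-0.16,-0.01,0.08,-0.25,0.26,0.8],[-0.17,-0.0,0.08,-0.25,0.26,0.8],[-0.17,0.0,0.07,-0.25,0.26,0.8]]
[[-0.17,0.01,0.07,-0.25,0.26,0.8],[-0.17,0.02,0.07,-0.25,0.26,0.8]]
```

Request:
carry_out(
  deltas=[
    [-0.2,-0.1,0.15,-0.28,0.3,0.92],
    [-0.2,-0.1,0.15,-0.28,0.3,0.92],
    [-0.2,-0.1,0.15,-0.28,0.3,0.92],
    [-0.1,-0.1,0.15,-0.28,0.3,0.92],
    [-0.1,-0.1,0.15,-0.28,0.3,0.92],
  ],
)

```text
t: 8.8
eef_pos: [0.5911, -0.2546, 0.2847]
ee_rot: [0.654, 1.153, 3.006]
force: [-0.3, -0.5, -0.1]
width: 0.0877
```

Request:
carry_out(
  deltas=[
    [-0.07,-0.1,0.14,-0.28,0.3,0.92],
    [-0.07,-0.1,0.14,-0.28,0.3,0.92],
    [-0.07,-0.1,0.14,-0.28,0.3,0.92],
    [-0.08,-0.1,0.14,-0.28,0.3,0.92],
    [-0.08,-0.1,0.13,-0.28,0.3,0.92],
  ],
)

```text
t: 9.3
eef_pos: [0.5919, -0.22, 0.299]
ee_rot: [1.088, 0.956, -2.669]
force: [0.5, 0.5, 0.9]
width: 0.0876
```

```bash
python3 t3.py 80 150
```

```text
target [ 0.59242326 -0.10102025  0.33533877] targ stand [-0.171  0.077  0.154]
[ 0.08  0.56  0.25  0.23 -1.83  0.86] 7e-20
[ 0.18  0.57  0.16  0.33 -1.84  0.85] 9e-28
[ 0.27  0.58  0.08  0.43 -1.85  0.83] 8e-28
[ 0.36  0.59 -0.01  0.52 -1.87  0.82] 8e-28
[ 0.44  0.6  -0.11  0.61 -1.89  0.81] 6e-28
[ 0.51  0.62 -0.21  0.7  -1.9   0.8 ] 1e-27
err mm [  0.6 119.   36.3] deg 53.62 t 9.3 F [0.5 0.5 0.9] q [ 0.08  0.56  0.25  0.23 -1.83  0.86] stand mm [-64.7  13.4 161.7]
15
[[-0.1,-0.12,0.14,-0.26,0.27,0.81],[-0.11,-0.11,0.13,-0.26,0.27,0.81],[-0.12,-0.11,0.13,-0.26,0.27,0.81],[-0.13,-0.1,0.13,-0.26,0.27,0.81],[-0.14,-0.1,0.12,-0.26,0.27,0.81]]
[[-0.14,-0.09,0.12,-0.26,0.27,0.81],[-0.15,-0.09,0.11,-0.26,0.27,0.81],[-0.16,-0.08,0.11,-0.26,0.27,0.81],[-0.16,-0.07,0.1,-0.26,0.27,0.81],[-0.17,-0.07,0.1,-0.26,0.27,0.81]]
[[-0.18,-0.06,0.09,-0.26,0.27,0.81],[-0.18,-0.05,0.09,-0.26,0.27,0.81],[-0.18,-0.04,0.09,-0.26,0.27,0.81],[-0.19,-0.03,0.08,-0.26,0.27,0.81],[-0.19,-0.02,0.08,-0.26,0.27,0.81]]
```

Request:
carry_out(
  deltas=[
    [-0.12,-0.13,0.15,-0.29,0.3,0.92],
    [-0.13,-0.12,0.14,-0.29,0.3,0.92],
    [-0.14,-0.12,0.14,-0.29,0.3,0.92],
    [-0.15,-0.11,0.14,-0.29,0.3,0.92],
    [-0.15,-0.11,0.13,-0.29,0.3,0.92],
  ],
)

```text
t: 9.8
eef_pos: [0.5937, -0.1748, 0.312]
ee_rot: [1.233, 0.686, -2.331]
force: [0.6, 0.4, 0.1]
width: 0.0873
```

Request:
carry_out(
  deltas=[
    [-0.16,-0.1,0.13,-0.29,0.3,0.92],
    [-0.17,-0.1,0.13,-0.29,0.3,0.92],
    [-0.18,-0.09,0.12,-0.29,0.3,0.92],
    [-0.19,-0.08,0.12,-0.29,0.3,0.92],
    [-0.2,-0.07,0.12,-0.29,0.3,0.92],
  ],
)

```text
t: 10.3
eef_pos: [0.5936, -0.1271, 0.3231]
ee_rot: [1.253, 0.399, -2.088]
force: [0.9, -0.2, 0.2]
width: 0.0877
```

```bash
python3 t3.py 80 150|tail -4
```

```text
[ 0.51  0.62 -0.21  0.7  -1.9   0.8 ] 1e-24
err mm [-1.2 26.1 12.2] deg 11.4 t 10.3 F [ 0.9 -0.2  0.2] q [ 0.43  0.62 -0.1   0.6  -1.89  0.8 ] stand mm [-145.5   64.2  152.1]
4
[[-0.16,-0.01,0.09,-0.22,0.25,0.63],[-0.16,-0.01,0.09,-0.22,0.25,0.63],[-0.16,0.0,0.08,-0.22,0.25,0.63],[-0.16,0.01,0.08,-0.22,0.25,0.63]]
```

Request:
carry_out(
  deltas=[
    [-0.17,-0.01,0.09,-0.22,0.25,0.64],
    [-0.17,-0.01,0.09,-0.22,0.25,0.64],
    [-0.17,0,0.08,-0.22,0.25,0.64],
    [-0.16,0.01,0.08,-0.22,0.25,0.64],
    [0,0,0,0,0,0],
  ],
)

```text
t: 10.8
eef_pos: [0.5932, -0.0969, 0.3355]
ee_rot: [1.228, 0.237, -1.948]
force: [0.1, 0.3, 0.2]
width: 0.0875
```

```bash
python3 t3.py 80 150|tail -3;  python3 - <<'E'
from station import cams,arm
import cv2,numpy as np
s=arm.get_state(); np.save('pics/st6.npy',np.r_[s['eef_pos'],s['ee_rot']])
for n in('wrist','side','top'):
  f=cams.grab_frame(n); im=f['pixels'][:,:,::-1]
  cv2.imwrite(f'pics/{n}6_full.png',im)
  if n=='wrist': continue
  im=cv2.resize(im[190:310,230:370] if n=='side' else im[140:255,290:420],None,fx=5,fy=5,interpolation=2)
  cv2.imwrite(f'pics/{n}6.png',im)
E
```

```text
err mm [-0.7 -4.1 -0.1] deg 1.25 t 10.8 F [0.1 0.3 0.2] q [ 0.52  0.63 -0.21  0.7  -1.91  0.8 ] stand mm [-174.1   79.8  152.9]
1
[[0.1,0.03,-0.01,0.13,-0.05,-0.28]]
```

View pics/side6.png

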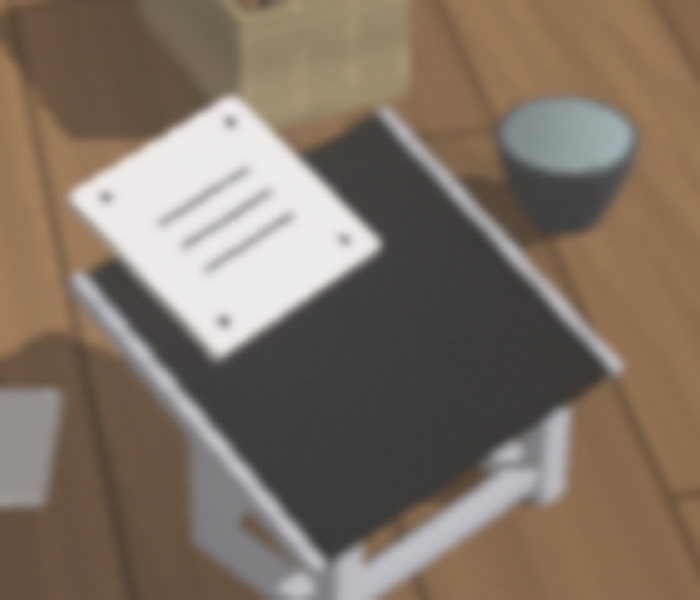

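View pics/wrist6_full.png

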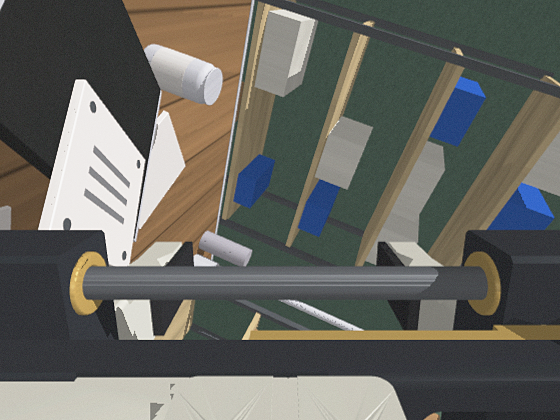

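View pics/top6.png

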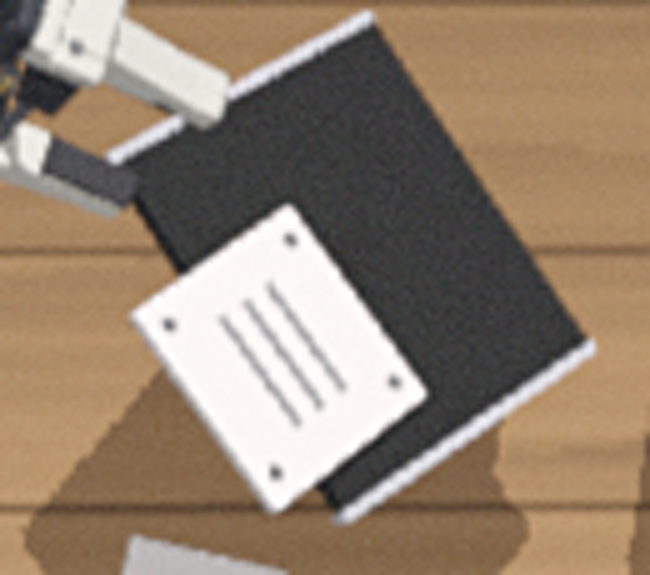

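```bash
cat > fit2.py <<'E'
from h import *
S_t=np.array([(314.4,173),(365.3,145.5),(407.2,208),(358.4,241.6)])
S_s=np.array([(305.4,213),(352,265),(296,302),(248,245)])
P_t=np.array([(316.4,203),(348,180.8),(375.6,219),(345,243)])
P_s=np.array([(277,209),(306.4,238.6),(273.6,262),(244,228.4)])
def rect(a,b,z): return np.array([(-a,b,z),(a,b,z),(a,-b,z),(-a,-b,z)])
def res(P,t,s): return np.r_[(proj(F['top'],P)-t).ravel(),(proj(F['side'],P)-s).ravel()]
def stT(v): return R.from_euler('z',v[2])*R.from_euler('y',np.radians(24)),np.array([v[0],v[1],.125])
def fs(v):
    r,p=stT(v); return res(r.apply(rect(.1,.11,0))+p,S_t,S_s)
a=least_squares(fs,ps[0]); print('stand',a.x,np.degrees(a.x[2]),'was',ps[0],np.round(a.fun.reshape(2,4,2),1).tolist())
r,p=stT(a.x)
def fp(v): return res(r.apply(R.from_euler('z',v[2]).apply(rect(.06,.0625,.008))+[v[0],v[1],0])+p,P_t,P_s)
b=least_squares(fp,[-.08,-.02,0]); print('plate',b.x,np.degrees(b.x[2]),np.round(b.fun.reshape(2,4,2),1).tolist())
w=r.apply([b.x[0],b.x[1],0])+p; print(w,W2S(w))
def f6(v): return res(R.from_rotvec(v[3:]).apply(rect(.06,.0625,.004))+v[:3],P_t,P_s)
c=least_squares(f6,np.r_[w,(r*R.from_euler('z',b.x[2])).as_rotvec()],x_scale=[.01]*3+[.1]*3); Rf=R.from_rotvec(c.x[3:])
print('free fit',c.x[:3],np.round(c.fun.reshape(2,4,2),1).tolist()); dr=r.inv()*Rf; print('in stand (mid)',r.inv().apply(c.x[:3]-p),'tilt',dr.as_rotvec(degrees=True))
E
python3 fit2.py
```

```text
stand [ 0.5772779  -0.22278031 -1.00611966] -57.64641043907956 was [ 0.57698526 -0.22142114 -1.01073692] [[[-0.8, -1.0], [-0.2, -2.0], [1.3, 0.2], [1.0, 0.4]], [[0.2, -1.0], [0.7, -1.2], [-1.3, 0.6], [-1.8, -0.4]]]
plate [-0.08423398 -0.02385235  0.0552396 ] 3.1649957548360783 [[[0.7, -0.6], [0.2, 0.2], [0.1, -0.3], [0.6, -1.0]], [[-0.5, -0.3], [-0.6, 0.1], [-0.2, -1.3], [-0.5, 0.2]]]
[ 0.51594828 -0.17053899  0.15926105] [-0.08293864 -0.02468151  0.00057672]
free fit [ 0.5169179  -0.17126893  0.16124137] [[[0.5, -0.6], [0.1, 0.1], [-0.4, -0.2], [0.1, -0.9]], [[-0.5, -0.0], [-0.6, 0.2], [-0.2, -0.9], [-0.5, 0.8]]]
in stand (mid) [-0.0840021  -0.02342387  0.00227097] tilt [ 0.70657601 -0.26976274  3.18848271]
```

```bash
python3 t3.py 80 1
```

```text
target [ 0.56022833 -0.04967532  0.1992205 ] targ stand [-0.171  0.077  0.005]
[ 0.51  0.63 -0.21  0.7  -1.91  0.8 ] 7e-20
[ 0.53  0.65 -0.23  0.67 -1.88  0.76] 1e-21
[ 0.55  0.67 -0.24  0.64 -1.86  0.73] 2e-22
[ 0.57  0.7  -0.26  0.62 -1.83  0.69] 4e-22
[ 0.59  0.72 -0.27  0.59 -1.8   0.66] 3e-21
[ 0.61  0.75 -0.28  0.57 -1.78  0.63] 1e-20
err mm [ -33.1   48.3 -136.6] deg 0.91 t 10.95 F [-0.4 -0.3  0. ] q [ 0.51  0.63 -0.21  0.7  -1.91  0.8 ] stand mm [-173.4   79.5  153.6]
5
[[0.01,-0.74,-0.01,0.02,-0.01,-0.04],[0.01,-0.74,-0.0,0.02,-0.01,-0.04],[0.01,-0.74,-0.0,0.02,-0.01,-0.04],[0.01,-0.74,-0.0,0.02,-0.01,-0.04],[0.01,-0.74,-0.0,0.02,-0.01,-0.04]]
```

Request:
carry_out(
  deltas=[
    [0,-0.75,0,0.02,0,-0.05],
    [0,-0.75,0,0.02,0,-0.05],
    [0,-0.75,0,0.02,0,-0.05],
    [0,-0.75,0,0.02,0,-0.05],
    [0,-0.6,0,0.02,0,-0.05],
  ],
)

```text
t: 11.45
eef_pos: [0.5625, -0.0506, 0.204]
ee_rot: [1.246, 0.272, -1.965]
force: [-0.4, 0.3, 0.2]
width: 0.0879
```

Request:
carry_out(
  deltas=[
    [0,0,0,0,0,0],
  ],
)

```text
t: 11.55
eef_pos: [0.5619, -0.0503, 0.2021]
ee_rot: [1.243, 0.27, -1.966]
force: [-0.5, 0.4, 0.1]
width: 0.0876
```

```bash
python3 t3.py 80 1|tail -3;  python3 t3.py 0 1|tail -3
```

```text
err mm [-1.7  0.6 -2.9] deg 1.18 t 11.55 F [-0.5  0.4  0.1] q [ 0.6   0.74 -0.27  0.56 -1.78  0.63] stand mm [-171.1   78.2    8.2]
1
[[0.02,-0.08,0.02,-0.16,0.02,0.25]]
err mm [-31.  -71.1 -23. ] deg 1.18 t 11.55 F [-0.5  0.4  0.1] q [ 0.6   0.74 -0.27  0.56 -1.78  0.63] stand mm [-171.1   78.2    8.2]
3
[[0.67,-0.01,0.01,-0.05,0.01,0.08],[0.67,-0.02,0.01,-0.05,0.01,0.08],[0.67,-0.02,0.01,-0.05,0.01,0.08]]
```

Request:
carry_out(
  deltas=[
    [0.4,-0.05,0.01,-0.12,0.02,0.15],
    [0.4,-0.03,0.01,-0.1,0.02,0.12],
    [0.4,-0.01,0.01,0,0,0],
    [0.4,0,0,0,0,0],
    [0,0,0,0,0,0],
  ],
)

```text
t: 12.05
eef_pos: [0.539, -0.1084, 0.1859]
ee_rot: [1.234, 0.257, -1.956]
force: [-0.0, 0.8, -0.3]
width: 0.0881
```

```bash
python3 t3.py 0 1|tail -2;  python3 - <<'E'
from station import cams,arm
import cv2,numpy as np
for n in('side','top','wrist'):
  f=cams.grab_frame(n); im=f['pixels'][:,:,::-1]
  if n=='side': im=cv2.resize(im[170:270,210:330],None,fx=6,fy=6,interpolation=2)
  if n=='top': im=cv2.resize(im[130:250,290:420],None,fx=5,fy=5,interpolation=2)
  cv2.imwrite(f'pics/{n}7.png',im)
E
```

```text
1
[[0.41,-0.09,0.04,0.01,-0.04,0.03]]
```

View pics/side7.png

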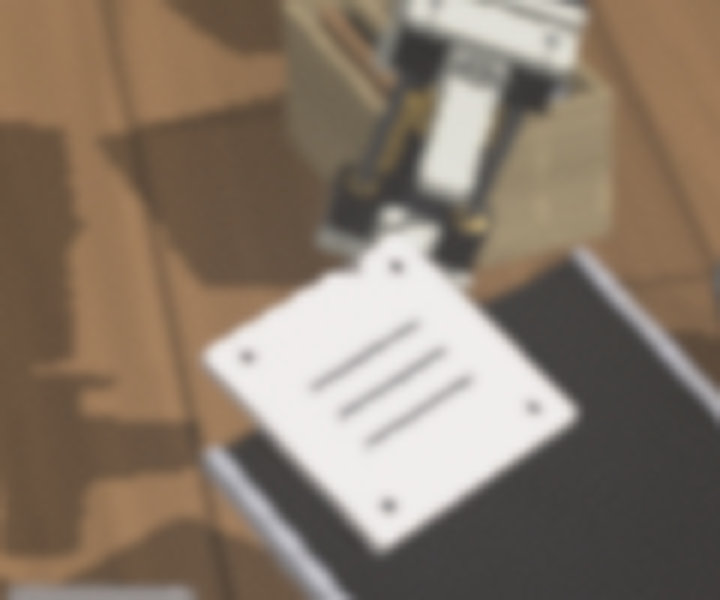

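View pics/top7.png

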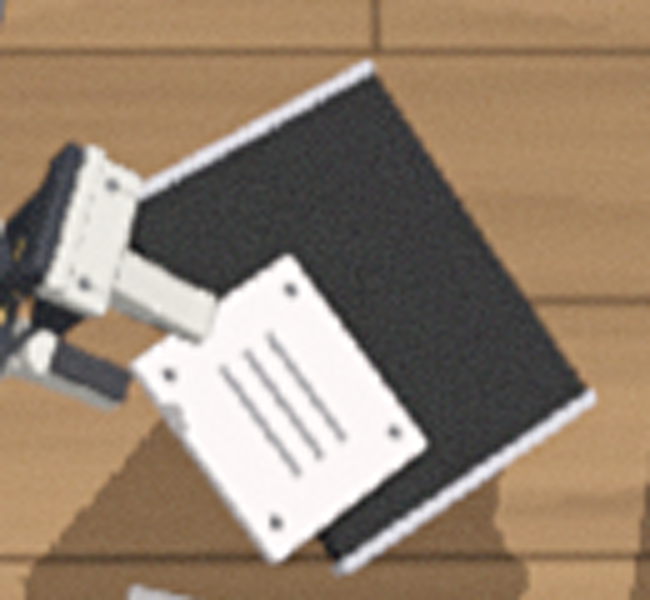

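View pics/wrist7.png

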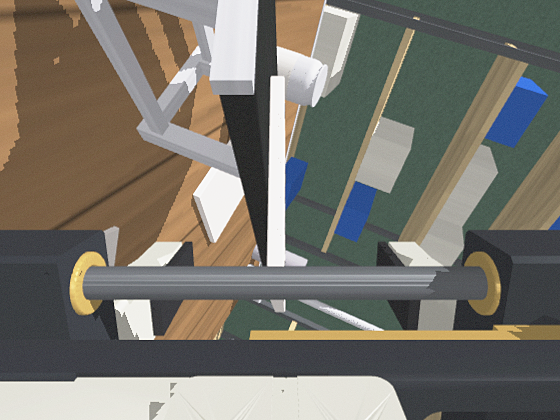

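Request:
carry_out(
  deltas=[
    [0.2,-0.06,0.02,0,-0.02,0.02],
    [0.2,-0.03,0.02,0,-0.02,0.02],
    [0.06,0,0,0,0,0],
    [0,0,0,0,0,0],
  ],
)

```text
t: 12.6
eef_pos: [0.5322, -0.1213, 0.1783]
ee_rot: [1.237, 0.256, -1.953]
force: [0.4, 0.1, -1.1]
width: 0.0879
```

```bash
python3 t3.py 0 1|tail -3
```

```text
err mm [-1.3 -0.1  0.8] deg 0.3 t 12.6 F [ 0.4  0.1 -1.1] q [ 0.54  0.72 -0.44  0.63 -1.65  0.58] stand mm [-120.9   15.3    4.6]
1
[[0.01,0.01,0.03,-0.02,-0.07,0.01]]
```

Request:
carry_out(
  deltas=[
    [0,0,0,0,0,0],
    [0,0,0,0,0,0],
    [0,0,0,0,0,0],
    [0,0,0,0,0,0],
    [0,0,0,0,0,0],
  ],
  hand=0.8,
  newtons=10,
)

```text
t: 13.1
eef_pos: [0.5327, -0.1208, 0.1784]
ee_rot: [1.237, 0.256, -1.953]
force: [0.5, 0.1, -0.1]
width: 0.053
```

Request:
carry_out(
  deltas=[
    [0,0,0,0,0,0],
    [0,0,0,0,0,0],
    [0,0,0,0,0,0],
  ],
)

```text
t: 13.4
eef_pos: [0.5328, -0.1207, 0.1784]
ee_rot: [1.237, 0.256, -1.952]
force: [-0.4, 0.2, 1.0]
width: 0.0291
```

```bash
python3 t3.py 0 1|tail -3;  python3 - <<'E'
from station import cams,arm
import cv2,numpy as np
for n in('side','wrist'):
  f=cams.grab_frame(n); im=f['pixels'][:,:,::-1]
  if n=='side': im=cv2.resize(im[170:270,210:330],None,fx=6,fy=6,interpolation=2)
  else: im=cv2.resize(im[200:345,170:400],None,fx=3,fy=3,interpolation=2)
  cv2.imwrite(f'pics/{n}8.png',im)
E
```

```text
err mm [-1.8 -0.7  0.7] deg 0.35 t 13.4 F [-0.4  0.2  1. ] q [ 0.54  0.72 -0.44  0.63 -1.65  0.58] stand mm [-121.1   16.1    4.5]
1
[[0.03,0.01,0.04,-0.02,-0.09,0.0]]
```

View pics/wrist8.png

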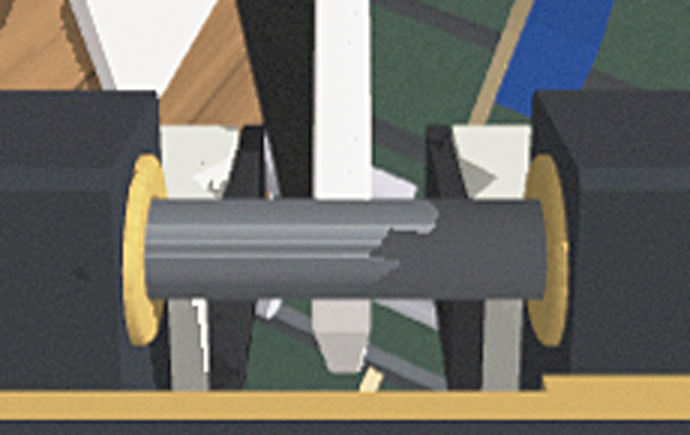

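View pics/side8.png

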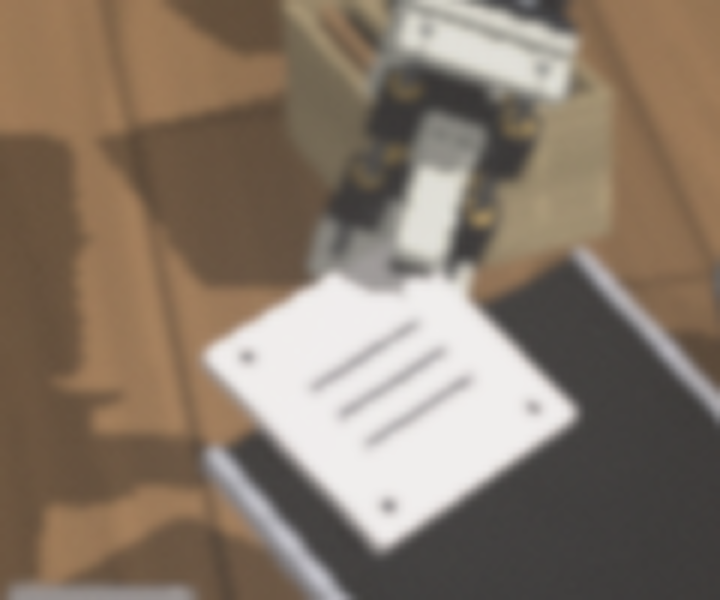

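Request:
carry_out(
  deltas=[
    [0,0,0,0,0,0],
    [0,0,0,0,0,0],
    [0,0,0,0,0,0],
    [0,0,0,0,0,0],
  ],
  hand=1,
)

```text
t: 13.9
eef_pos: [0.5328, -0.1207, 0.1782]
ee_rot: [1.237, 0.257, -1.953]
force: [0.6, -0.5, -0.0]
width: 0.0081
```

Request:
carry_out(
  deltas=[
    [0,0,0,0,0,0],
    [0,0,0,0,0,0],
    [0,0,0,0,0,0],
    [0,0,0,0,0,0],
  ],
  newtons=40,
)

```text
t: 14.3
eef_pos: [0.5328, -0.1207, 0.1782]
ee_rot: [1.237, 0.257, -1.953]
force: [1.4, -0.8, -1.3]
width: 0.0079
```

```bash
python3 t3.py 0 1|tail -3
```

```text
err mm [-1.8 -0.7  0.9] deg 0.35 t 14.3 F [ 1.4 -0.8 -1.3] q [ 0.54  0.72 -0.44  0.63 -1.65  0.58] stand mm [-121.    16.1    4.3]
1
[[0.03,0.02,0.04,-0.02,-0.09,0.01]]
```

Request:
carry_out(
  deltas=[
    [0,0.2,0,0,0,0],
    [0,0.4,0,0,0,0],
    [0,0.6,0,0,0,0],
    [0,0.7,0,0,0,0],
    [0,0.7,0,0,0,0],
  ],
)

```text
t: 14.8
eef_pos: [0.5562, -0.1585, 0.2787]
ee_rot: [1.234, 0.254, -1.952]
force: [0.8, -0.3, -0.6]
width: 0.0078
```

Request:
carry_out(
  deltas=[
    [-0.2,0.6,0,0,0,0],
    [-0.2,0.4,0,0,0,0],
    [0,0.2,0,0,0,0],
    [0,0,0,0,0,0],
  ],
)

```text
t: 15.2
eef_pos: [0.5726, -0.1646, 0.3371]
ee_rot: [1.243, 0.26, -1.955]
force: [-0.6, 0.2, -0.3]
width: 0.0079
```

```bash
python3 - <<'E'
from h import *
from station import cams,arm
s=arm.get_state(); np.save('pics/st9.npy',np.r_[s['eef_pos'],s['ee_rot']]); print(s['t'],s['eef_pos'],s['width'],s['force'],s['q'].round(2))
for n in('side','top'):
  f=cams.grab_frame(n); im=f['pixels'][:,:,::-1]
  cv2.imwrite(f'pics/{n}9_full.png',im)
  if n=='side': im=cv2.resize(im[150:260,215:340],None,fx=6,fy=5.4,interpolation=2) if 0 else cv2.resize(im[160:260,215:335],None,fx=6,fy=6,interpolation=2)
  if n=='top': im=cv2.resize(im[130:250,290:420],None,fx=5,fy=5,interpolation=2)
  cv2.imwrite(f'pics/{n}9.png',im)
E
```

```text
15.2 [ 0.57255233 -0.1646306   0.33714932] 0.007919665316626275 [-0.63172837  0.23772627 -0.28892736] [ 0.43  0.56 -0.32  0.75 -1.82  0.8 ]
```

View pics/side9.png

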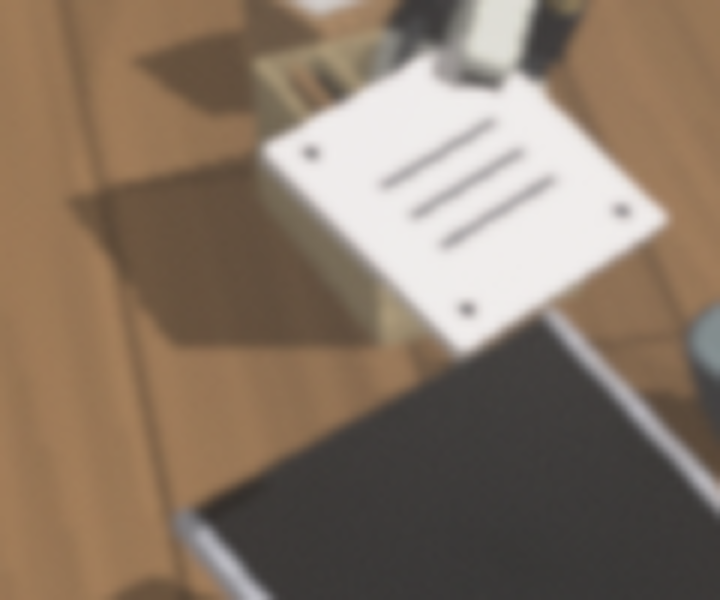

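View pics/top9.png

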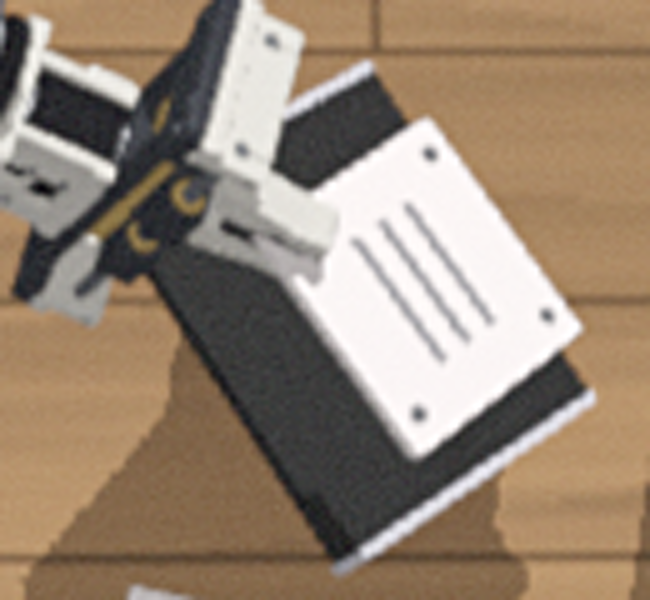

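```bash
cat > fit3.py <<'E'
from h import *
st=np.load('pics/st9.npy'); r=R.from_euler('xyz',st[3:]); p=st[:3]
t=np.array([(376,153.4),(406.4,195.4),(373,222.4)]);s=np.array([(326.3,195.8),(292.2,219.2),(258.7,185)])
C=np.array([(.06,.0625,.004),(.06,-.0625,.004),(-.06,-.0625,.004)])
phi0=np.radians(-55)
def f(v,free=True):
    # plate pose in world via tool: tool in plate frame rot Rt(phi), TCP at plate (a,b,c)
    Rt=fr([np.cos(v[2]),np.sin(v[2]),0],[0,0,1]); Rw=r*Rt.inv()
    q=Rw.apply(C-[v[0],v[1],v[3] if len(v)>3 else 0])+p
    return np.r_[(proj(F['top'],q)-t).ravel(),(proj(F['side'],q)-s).ravel()]
for v0 in ([-.037,.04,phi0],[-.037,.04,phi0,0]):
    a=least_squares(f,v0); print(a.x,np.degrees(a.x[2]),np.round(a.fun.reshape(2,3,2),1).tolist())
E
python3 fit3.py
```

```text
[-0.03505181  0.04290366 -0.96310197] -55.18167789573632 [[[-0.3, -0.3], [0.5, 0.3], [1.4, -1.2]], [[-0.3, 0.1], [-0.4, -1.2], [-0.2, -0.5]]]
[-0.03542334  0.04247055 -0.96336715  0.00217416] -55.19687186879283 [[[-0.7, -0.1], [-0.0, 0.4], [0.9, -1.1]], [[-0.4, 0.7], [-0.4, -0.6], [-0.2, 0.1]]]
```

```bash
cat > t4.py <<'E'
from ik import *
import sys
phi=np.radians(-55.2); tp=np.array([-.035,.042,0])
Rt=fr([np.cos(phi),np.sin(phi),0],[0,0,1])
up=np.array([0,0,1.]); z=-Cx; x=np.cross(up,z); Rq=R.from_matrix(np.c_[x,up,z]); rt=Rq*Rt
h=float(sys.argv[1])/1e3; n=int(sys.argv[2]) if len(sys.argv)>2 else None
pc=np.array([cr[0],cr[1],.008+.0625+h]); tgt=pc+Rq.apply(tp)
if __name__=='__main__':
    s,r=state(); q=s['q']; print('tgt',tgt,'plate pose in crate: ',end='')
    Rw=r*Rt.inv(); c=s['eef_pos']-Rw.apply(tp); cc=R.from_euler('z',cr[2]).inv().apply(c-[cr[0],cr[1],0]); print((cc*1e3).round(1),'tilt deg',np.degrees(np.arccos(abs(Rw.as_matrix()[2,2]))).round(1),'edge level',np.degrees(np.arcsin(Rw.as_matrix()[2,0])).round(2),'yaw err',np.degrees((Rq.inv()*Rw).as_rotvec()).round(2))
    C=np.array([(a*.06,b*.0625,0) for a in(1,-1) for b in(1,-1)])
    for a in np.linspace(0,1,7):
        p=s['eef_pos']*(1-a)+a*tgt; rr=r*R.from_rotvec(a*(r.inv()*rt).as_rotvec())
        q,co=ik(p,rr,q); cw=(rr*Rt.inv()).apply(C-tp)+p
        print(q.round(2),'%.0e'%co,'minz',cw[:,2].min().round(3),'stand z',W2S(cw)[:,2].min().round(3),'stand x', W2S(cw)[:,0].round(2))
    go(tgt,rt,n=n)
E
python3 t4.py 170
```

```text
tgt [0.61076238 0.27224559 0.2825    ] plate pose in crate: [-177.3 -421.4  320.4] tilt deg 23.9 edge level -23.79 yaw err [-89.99  34.95  -2.68]
[ 0.43  0.56 -0.32  0.75 -1.82  0.8 ] 7e-20 minz 0.294 stand z 0.171 stand x [-0.04 -0.03 -0.16 -0.15]
[ 0.52  0.56 -0.18  0.61 -1.85  0.59] 4e-24 minz 0.269 stand z 0.11 stand x [-0.09 -0.08 -0.21 -0.2 ]
[ 0.59  0.54 -0.07  0.5  -1.84  0.35] 1e-26 minz 0.245 stand z 0.051 stand x [-0.14 -0.13 -0.26 -0.24]
[ 0.67  0.52 -0.01  0.42 -1.8   0.09] 8e-28 minz 0.222 stand z -0.003 stand x [-0.19 -0.17 -0.31 -0.29]
[ 0.76  0.49  0.02  0.39 -1.72 -0.19] 1e-22 minz 0.203 stand z -0.051 stand x [-0.25 -0.22 -0.36 -0.33]
[ 0.85  0.46  0.    0.4  -1.61 -0.5 ] 4e-20 minz 0.188 stand z -0.092 stand x [-0.3  -0.26 -0.41 -0.37]
[ 0.95  0.46 -0.04  0.46 -1.5  -0.82] 2e-18 minz 0.178 stand z -0.124 stand x [-0.36 -0.3  -0.46 -0.41]
err mm [ 38.4 436.5 -53.3] deg 96.57 t 15.3 F [-0.8  1.1 -0.6] q [ 0.43  0.56 -0.32  0.75 -1.82  0.8 ] stand mm [-132.2   26.4  171.9]
27
[[-0.36,-0.18,0.06,0.74,0.02,-0.5],[-0.36,-0.19,0.07,0.74,0.02,-0.5],[-0.35,-0.19,0.08,0.74,0.02,-0.5],[-0.34,-0.2,0.09,0.74,0.02,-0.5],[-0.34,-0.21,0.1,0.74,0.02,-0.5]]
[[-0.33,-0.22,0.11,0.74,0.02,-0.5],[-0.32,-0.22,0.12,0.74,0.02,-0.5],[-0.31,-0.22,0.13,0.74,0.02,-0.5],[-0.31,-0.23,0.15,0.74,0.02,-0.5],[-0.3,-0.23,0.16,0.74,0.02,-0.5]]
[[-0.29,-0.23,0.17,0.74,0.02,-0.5],[-0.28,-0.23,0.18,0.74,0.02,-0.5],[-0.27,-0.23,0.19,0.74,0.02,-0.5],[-0.27,-0.23,0.2,0.74,0.02,-0.5],[-0.26,-0.23,0.21,0.74,0.02,-0.5]]
[[-0.25,-0.23,0.23,0.74,0.02,-0.5],[-0.24,-0.23,0.24,0.74,0.02,-0.5],[-0.24,-0.22,0.25,0.74,0.02,-0.5],[-0.23,-0.22,0.26,0.74,0.02,-0.5],[-0.22,-0.21,0.27,0.74,0.02,-0.5]]
[[-0.22,-0.2,0.28,0.74,0.02,-0.5],[-0.21,-0.2,0.29,0.74,0.02,-0.5],[-0.2,-0.19,0.3,0.74,0.02,-0.5],[-0.2,-0.18,0.31,0.74,0.02,-0.5],[-0.19,-0.17,0.32,0.74,0.02,-0.5]]
[[-0.19,-0.16,0.33,0.74,0.02,-0.5],[-0.18,-0.15,0.33,0.74,0.02,-0.5]]
```

Request:
carry_out(
  deltas=[
    [-0.36,-0.18,0.06,0.74,0.02,-0.5],
    [-0.36,-0.19,0.07,0.74,0.02,-0.5],
    [-0.36,-0.19,0.08,0.74,0.02,-0.5],
    [-0.36,-0.2,0.09,0.74,0.02,-0.5],
    [-0.36,-0.2,0.1,0.74,0.02,-0.5],
  ],
)

```text
t: 15.8
eef_pos: [0.5779, -0.0804, 0.3194]
ee_rot: [1.485, 0.426, -1.994]
force: [0.1, -0.0, -0.5]
width: 0.0075
```

Request:
carry_out(
  deltas=[
    [-0.36,-0.22,0.11,0.8,0.02,-0.55],
    [-0.36,-0.22,0.12,0.8,0.02,-0.55],
    [-0.34,-0.22,0.13,0.8,0.02,-0.55],
    [-0.34,-0.23,0.15,0.8,0.02,-0.55],
    [-0.34,-0.23,0.16,0.8,0.02,-0.55],
  ],
)

```text
t: 16.3
eef_pos: [0.587, 0.0109, 0.3048]
ee_rot: [1.775, 0.613, -1.977]
force: [-0.1, -0.2, -2.1]
width: 0.0077
```

```bash
python3 t4.py 170
```

```text
tgt [0.61076238 0.27224559 0.2825    ] plate pose in crate: [-114.4 -249.7  274.3] tilt deg 36.8 edge level -11.05 yaw err [-55.76  20.76  -2.11]
[ 0.62  0.55 -0.04  0.45 -1.84  0.26] 7e-20 minz 0.227 stand z 0.022 stand x [-0.16 -0.14 -0.28 -0.26]
[ 0.67  0.53 -0.    0.41 -1.8   0.1 ] 1e-31 minz 0.215 stand z -0.009 stand x [-0.19 -0.17 -0.31 -0.29]
[ 0.72  0.51  0.02  0.39 -1.76 -0.07] 2e-29 minz 0.205 stand z -0.038 stand x [-0.22 -0.2  -0.34 -0.31]
[ 0.77  0.49  0.02  0.38 -1.7  -0.24] 9e-28 minz 0.195 stand z -0.064 stand x [-0.26 -0.22 -0.37 -0.34]
[ 0.83  0.48  0.01  0.39 -1.64 -0.43] 5e-26 minz 0.188 stand z -0.087 stand x [-0.29 -0.25 -0.4  -0.36]
[ 0.89  0.46 -0.01  0.41 -1.57 -0.62] 3e-24 minz 0.182 stand z -0.107 stand x [-0.32 -0.28 -0.43 -0.38]
[ 0.95  0.46 -0.04  0.46 -1.5  -0.82] 4e-23 minz 0.178 stand z -0.124 stand x [-0.36 -0.3  -0.46 -0.41]
err mm [ 23.7 261.3 -22.3] deg 59.54 t 16.3 F [-0.1 -0.2 -2.1] q [ 0.62  0.55 -0.04  0.45 -1.84  0.26] stand mm [-248.1  131.9   86.3]
17
[[-0.28,-0.21,0.17,0.72,0.03,-0.5],[-0.27,-0.21,0.18,0.72,0.03,-0.5],[-0.27,-0.21,0.19,0.72,0.03,-0.5],[-0.26,-0.21,0.2,0.72,0.03,-0.5],[-0.25,-0.21,0.21,0.72,0.03,-0.5]]
[[-0.25,-0.21,0.22,0.72,0.03,-0.5],[-0.24,-0.2,0.22,0.72,0.03,-0.5],[-0.23,-0.2,0.23,0.72,0.03,-0.5],[-0.23,-0.2,0.24,0.72,0.03,-0.5],[-0.22,-0.19,0.25,0.72,0.03,-0.5]]
[[-0.21,-0.19,0.26,0.72,0.03,-0.5],[-0.21,-0.18,0.27,0.72,0.03,-0.5],[-0.2,-0.17,0.28,0.72,0.03,-0.5],[-0.2,-0.17,0.29,0.72,0.03,-0.5],[-0.19,-0.16,0.3,0.72,0.03,-0.5]]
[[-0.19,-0.15,0.3,0.72,0.03,-0.5],[-0.18,-0.14,0.31,0.72,0.03,-0.5]]
```

Request:
carry_out(
  deltas=[
    [-0.3,-0.22,0.18,0.8,0.03,-0.56],
    [-0.3,-0.22,0.19,0.8,0.03,-0.56],
    [-0.3,-0.22,0.2,0.8,0.03,-0.56],
    [-0.29,-0.22,0.21,0.8,0.03,-0.56],
    [-0.28,-0.22,0.22,0.8,0.03,-0.56],
  ],
)

```text
t: 16.8
eef_pos: [0.5927, 0.099, 0.2914]
ee_rot: [2.126, 0.786, -1.873]
force: [0.3, 0.1, -1.2]
width: 0.0076
```

Request:
carry_out(
  deltas=[
    [-0.27,-0.22,0.24,0.8,0.03,-0.56],
    [-0.26,-0.22,0.25,0.8,0.03,-0.56],
    [-0.25,-0.22,0.26,0.8,0.03,-0.56],
    [-0.25,-0.21,0.27,0.8,0.03,-0.56],
    [-0.24,-0.21,0.28,0.8,0.03,-0.56],
  ],
)

```text
t: 17.3
eef_pos: [0.5987, 0.1872, 0.2768]
ee_rot: [2.574, 0.912, -1.658]
force: [0.8, -0.4, -1.4]
width: 0.0078
```

```bash
python3 t4.py 170
```

```text
tgt [0.61076238 0.27224559 0.2825    ] plate pose in crate: [-43.6 -79.3 236.2] tilt deg 70.8 edge level -1.6 yaw err [-19.29   6.55  -0.52]
[ 0.83  0.49  0.    0.38 -1.63 -0.44] 7e-20 minz 0.176 stand z -0.101 stand x [-0.29 -0.25 -0.4  -0.36]
[ 0.85  0.48 -0.    0.39 -1.61 -0.5 ] 6e-20 minz 0.175 stand z -0.105 stand x [-0.3  -0.26 -0.41 -0.37]
[ 0.87  0.47 -0.01  0.4  -1.59 -0.56] 1e-19 minz 0.175 stand z -0.11 stand x [-0.31 -0.27 -0.42 -0.38]
[ 0.89  0.47 -0.01  0.41 -1.57 -0.62] 3e-19 minz 0.176 stand z -0.114 stand x [-0.32 -0.28 -0.43 -0.38]
[ 0.91  0.46 -0.02  0.42 -1.54 -0.69] 5e-19 minz 0.176 stand z -0.118 stand x [-0.33 -0.29 -0.44 -0.39]
[ 0.93  0.46 -0.03  0.44 -1.52 -0.76] 9e-19 minz 0.177 stand z -0.121 stand x [-0.34 -0.3  -0.45 -0.4 ]
[ 0.95  0.46 -0.04  0.46 -1.5  -0.82] 2e-18 minz 0.178 stand z -0.124 stand x [-0.36 -0.3  -0.46 -0.41]
err mm [12.1 85.1  5.7] deg 20.38 t 17.3 F [ 0.8 -0.4 -1.4] q [ 0.83  0.49  0.    0.38 -1.63 -0.44] stand mm [-367.5  235.4    2.6]
6
[[-0.24,-0.16,0.22,0.68,0.02,-0.5],[-0.23,-0.16,0.22,0.68,0.02,-0.5],[-0.23,-0.16,0.23,0.68,0.02,-0.5],[-0.22,-0.15,0.24,0.68,0.02,-0.5],[-0.22,-0.15,0.24,0.68,0.02,-0.5]]
[[-0.21,-0.14,0.25,0.68,0.02,-0.5]]
```

Request:
carry_out(
  deltas=[
    [-0.26,-0.17,0.24,0.75,0.02,-0.55],
    [-0.25,-0.17,0.24,0.75,0.02,-0.55],
    [-0.25,-0.17,0.25,0.75,0.02,-0.55],
    [-0.24,-0.16,0.26,0.75,0.02,-0.55],
    [-0.24,-0.16,0.26,0.75,0.02,-0.55],
  ],
)

```text
t: 17.8
eef_pos: [0.6058, 0.2677, 0.2737]
ee_rot: [3.087, 0.958, -1.35]
force: [0.4, -0.2, -1.3]
width: 0.008
```

Request:
carry_out(
  deltas=[
    [0,0,0,0,0,0],
  ],
)

```text
t: 17.9
eef_pos: [0.6049, 0.2692, 0.2723]
ee_rot: [3.087, 0.956, -1.349]
force: [0.1, -0.6, -1.0]
width: 0.0076
```

```bash
python3 t4.py 170|sed -n '1p;9,$p'
```

```text
tgt [0.61076238 0.27224559 0.2825    ] plate pose in crate: [ -7.5  -1.7 230.6] tilt deg 88.2 edge level 0.36 yaw err [-1.81  0.38  0.37]
err mm [ 5.9  3.  10.2] deg 1.89 t 17.9 F [ 0.1 -0.6 -1. ] q [ 0.95  0.47 -0.04  0.45 -1.51 -0.81] stand mm [-426.1  284.3  -28.4]
1
[[-0.23,-0.15,-0.12,0.34,-0.09,-0.32]]
```

Request:
carry_out(
  deltas=[
    [-0.15,-0.15,-0.1,0.3,-0.1,-0.3],
    [0,-0.02,-0.02,0.06,0,-0.05],
    [0,0,0,0,0,0],
  ],
)

```text
t: 18.2
eef_pos: [0.6111, 0.2698, 0.2775]
ee_rot: [3.139, 0.962, -1.312]
force: [0.2, -0.2, -1.4]
width: 0.0076
```

```bash
python3 t4.py 170|sed -n '1p;9,$p';  python3 - <<'E'
from h import *
from station import cams,arm
s=arm.get_state(); np.save('pics/st10.npy',np.r_[s['eef_pos'],s['ee_rot']])
for n in('side','top','wrist'):
  f=cams.grab_frame(n); im=f['pixels'][:,:,::-1]
  cv2.imwrite(f'pics/{n}10_full.png',im)
  if n=='side': im=cv2.resize(im[100:220,210:350],None,fx=5,fy=5,interpolation=2)
  if n=='top': im=cv2.resize(im[130:230,130:260],None,fx=5,fy=5,interpolation=2)
  cv2.imwrite(f'pics/{n}10.png',im)
E
```

```text
tgt [0.61076238 0.27224559 0.2825    ] plate pose in crate: [ -0.3  -2.5 235.6] tilt deg 89.9 edge level 0.1 yaw err [-0.09  0.02  0.1 ]
err mm [-0.3  2.4  5. ] deg 0.14 t 18.2 F [ 0.2 -0.2 -1.4] q [ 0.95  0.46 -0.05  0.46 -1.49 -0.82] stand mm [-425.7  289.9  -22.6]
1
[[-0.14,-0.01,-0.02,0.02,-0.03,-0.02]]
```

View pics/side10.png

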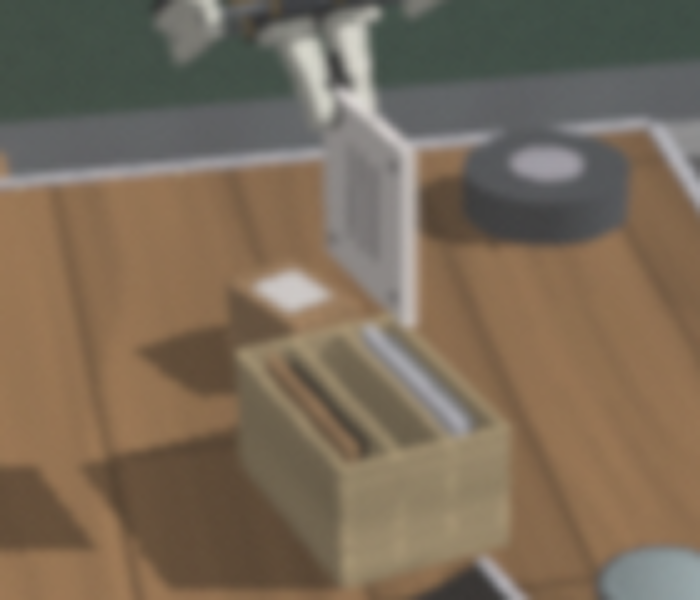

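View pics/top10.png

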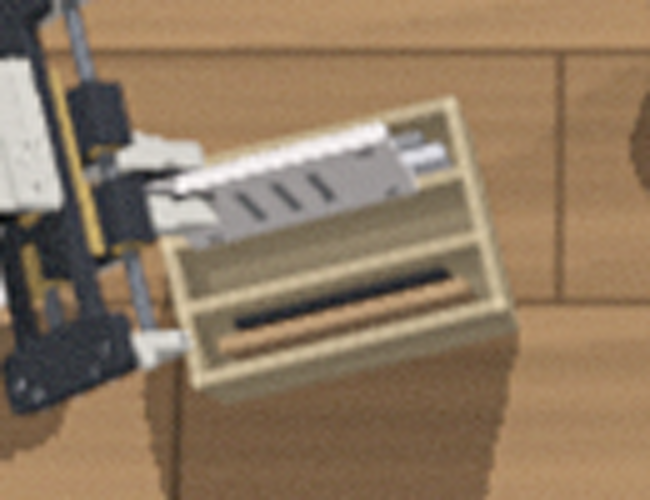

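View pics/wrist10.png

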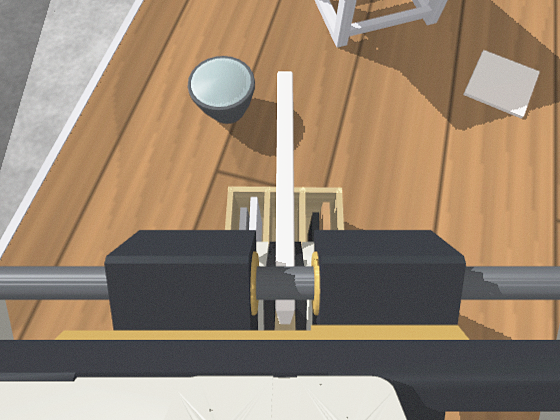

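Run:
```python
import sys; sys.argv=['x','0']
from t4 import *
st=np.load('pics/st10.npy'); r=R.from_euler('xyz',st[3:]); Rw=r*Rt.inv()
C=np.array([(a*.06,b*.0625,c) for a in(1,-1) for b in(1,-1) for c in (.004,-.004)])
w=Rw.apply(C-tp)+st[:3]
for c,k in zip(C,w): print(c,k.round(3),((proj(F['top'],k)[0]-[130,130])*5).round(0),((proj(F['side'],k)[0]-[210,100])*5).round(0))
```

```text
[0.06   0.0625 0.004 ] [0.632 0.177 0.298] [385. 137.] [404. 150.]
[ 0.06    0.0625 -0.004 ] [0.639 0.179 0.298] [381. 121.] [415. 147.]
[ 0.06   -0.0625  0.004 ] [0.632 0.177 0.173] [419. 189.] [404. 326.]
[ 0.06   -0.0625 -0.004 ] [0.639 0.179 0.173] [415. 174.] [415. 323.]
[-0.06    0.0625  0.004 ] [0.601 0.293 0.298] [138. 201.] [322.  79.]
[-0.06    0.0625 -0.004 ] [0.609 0.295 0.298] [134. 185.] [334.  77.]
[-0.06   -0.0625  0.004 ] [0.601 0.293 0.173] [196. 247.] [326. 249.]
[-0.06   -0.0625 -0.004 ] [0.608 0.295 0.173] [193. 232.] [336. 247.]
```

```bash
python3 t4.py 15 |sed -n '1,3p;7,$p'
```

```text
tgt [0.61076238 0.27224559 0.1275    ] plate pose in crate: [-1.000e-01 -2.400e+00  2.359e+02] tilt deg 89.9 edge level 0.09 yaw err [-0.05  0.02  0.09]
[ 0.95  0.46 -0.05  0.46 -1.49 -0.82] 7e-20 minz 0.173 stand z -0.127 stand x [-0.35 -0.3  -0.46 -0.41]
[ 0.95  0.47 -0.08  0.46 -1.45 -0.85] 3e-31 minz 0.148 stand z -0.15 stand x [-0.34 -0.29 -0.45 -0.4 ]
[ 0.95  0.55 -0.2   0.48 -1.28 -0.93] 3e-31 minz 0.048 stand z -0.243 stand x [-0.3  -0.25 -0.41 -0.36]
[ 0.95  0.57 -0.22  0.49 -1.23 -0.96] 9e-31 minz 0.023 stand z -0.266 stand x [-0.29 -0.24 -0.4  -0.35]
err mm [  -0.5    2.3 -150.4] deg 0.1 t 18.35 F [ 0.1  0.  -1.1] q [ 0.95  0.46 -0.05  0.46 -1.49 -0.82] stand mm [-425.9  290.1  -22.2]
5
[[0.61,-0.0,0.44,0.0,-0.0,-0.0],[0.61,-0.0,0.44,0.0,-0.0,-0.0],[0.61,-0.0,0.44,0.0,-0.0,-0.0],[0.61,-0.0,0.44,0.0,-0.0,-0.0],[0.61,-0.0,0.44,0.0,-0.0,-0.0]]
```

Lower to just above the walls first, check alignment, then go in.

Request:
carry_out(
  deltas=[
    [0.4,0,0.27,0,0,0],
    [0.4,0,0.27,0,0,0],
    [0.4,0,0.27,0,0,0],
    [0.25,0,0.18,0,0,0],
    [0,0,0,0,0,0],
  ],
)

```text
t: 18.85
eef_pos: [0.6123, 0.268, 0.2064]
ee_rot: [-3.141, 0.963, -1.312]
force: [0.5, 0.4, -0.8]
width: 0.0078
```

```bash
python3 t4.py 10 |sed -n '1p;9,$p'
```

```text
tgt [0.61076238 0.27224559 0.1225    ] plate pose in crate: [  0.4  -4.5 164.4] tilt deg 90.0 edge level 0.0 yaw err [ 0.01 -0.1   0.  ]
err mm [ -1.6   4.2 -83.9] deg 0.1 t 18.85 F [ 0.5  0.4 -0.8] q [ 0.94  0.5  -0.14  0.47 -1.37 -0.89] stand mm [-394.8  290.   -86.7]
3
[[0.55,0.0,0.43,-0.01,-0.0,-0.0],[0.55,0.0,0.43,-0.01,-0.0,-0.0],[0.55,0.0,0.43,-0.01,-0.0,-0.0]]
```

Request:
carry_out(
  deltas=[
    [0.3,0,0.24,0,0,0],
    [0.3,0,0.24,0,0,0],
    [0.3,0,0.24,0,0,0],
    [0.3,0,0.24,0,0,0],
    [0,0,0,0,0,0],
  ],
)

```text
t: 19.35
eef_pos: [0.6118, 0.2729, 0.1412]
ee_rot: [-3.139, 0.964, -1.31]
force: [-0.1, 0.1, -1.9]
width: 0.0077
```

```bash
python3 t4.py 0 |sed -n '1p;9,$p';  python3 - <<'E'
from h import *
from station import cams,arm
for n in('side','wrist'):
  f=cams.grab_frame(n); im=f['pixels'][:,:,::-1]
  if n=='side': im=cv2.resize(im[110:220,220:350],None,fx=5,fy=5,interpolation=2)
  cv2.imwrite(f'pics/{n}11.png',im)
E
```

```text
tgt [0.61076238 0.27224559 0.1125    ] plate pose in crate: [ 1.2  0.4 99.1] tilt deg 89.9 edge level -0.05 yaw err [ 0.09 -0.09 -0.05]
err mm [ -1.1  -0.6 -28.7] deg 0.14 t 19.35 F [-0.1  0.1 -1.9] q [ 0.95  0.56 -0.21  0.48 -1.26 -0.95] stand mm [-372.2  292.1 -148. ]
1
[[0.59,0.03,0.4,-0.03,0.01,0.01]]
```

View pics/side11.png

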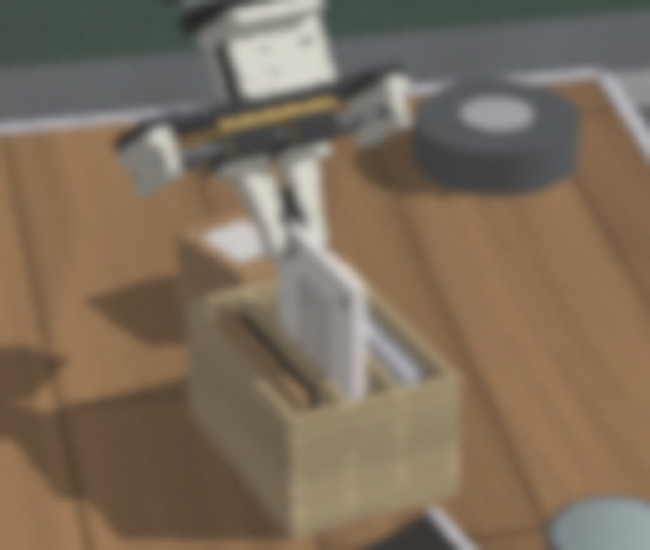

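View pics/wrist11.png

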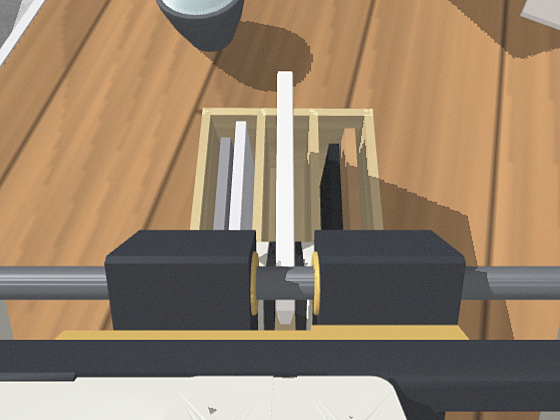

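Request:
carry_out(
  deltas=[
    [0.2,0,0.14,0,0,0],
    [0.15,0,0.1,0,0,0],
    [0.1,0,0.07,0,0,0],
    [0,0,0,0,0,0],
  ],
)

```text
t: 19.85
eef_pos: [0.6135, 0.2743, 0.1214]
ee_rot: [-3.13, 0.967, -1.302]
force: [-0.7, -0.1, -0.2]
width: 0.0076
```

```bash
python3 t4.py 0 |sed -n '1p;9,$p'
```

```text
tgt [0.61076238 0.27224559 0.1125    ] plate pose in crate: [ 3.4  1.4 79.3] tilt deg 89.6 edge level -0.2 yaw err [ 0.38 -0.05 -0.2 ]
err mm [-2.7 -2.  -8.9] deg 0.43 t 19.85 F [-0.7 -0.1 -0.2] q [ 0.94  0.58 -0.22  0.49 -1.22 -0.97] stand mm [-364.5  294.3 -166.2]
1
[[0.2,0.08,0.1,-0.06,0.05,0.07]]
```

Request:
carry_out(
  deltas=[
    [0.06,0.05,0.03,-0.05,0.03,0.05],
    [0.06,0.03,0.03,0,0,0],
    [0,0,0,0,0,0],
  ],
)

```text
t: 20.15
eef_pos: [0.6106, 0.2727, 0.116]
ee_rot: [-3.138, 0.965, -1.308]
force: [0.4, -0.1, -0.6]
width: 0.0078
```

```bash
python3 t4.py 0 |sed -n '1p;9,$p'
```

```text
tgt [0.61076238 0.27224559 0.1125    ] plate pose in crate: [ 0.   0.5 74. ] tilt deg 89.9 edge level -0.09 yaw err [ 0.11  0.   -0.09]
err mm [ 0.2 -0.4 -3.5] deg 0.14 t 20.15 F [ 0.4 -0.1 -0.6] q [ 0.95  0.58 -0.23  0.49 -1.21 -0.97] stand mm [-362.5  290.9 -171.2]
1
[[0.08,-0.0,0.04,-0.01,0.02,0.02]]
```

Request:
carry_out(
  deltas=[
    [0.03,0,0.02,0,0,0],
    [0.03,0,0.02,0,0,0],
  ],
)

```text
t: 20.35
eef_pos: [0.6107, 0.2729, 0.1134]
ee_rot: [-3.137, 0.965, -1.307]
force: [-0.6, -0.6, -1.4]
width: 0.0078
```

```bash
python3 t4.py 0 |sed -n '1p;9,$p'
```

```text
tgt [0.61076238 0.27224559 0.1125    ] plate pose in crate: [ 0.2  0.7 71.3] tilt deg 89.9 edge level -0.11 yaw err [ 0.15  0.01 -0.11]
err mm [ 0.1 -0.6 -0.9] deg 0.19 t 20.35 F [-0.6 -0.6 -1.4] q [ 0.95  0.58 -0.24  0.49 -1.21 -0.97] stand mm [-361.5  291.1 -173.6]
1
[[0.03,0.0,0.0,-0.02,0.03,0.03]]
```

Close to the floor; feel for contact in 1 mm steps.

Request:
carry_out(
  deltas=[
    [0.025,0,0.015,0,0,0],
    [0.025,0,0.015,0,0,0],
  ],
)

```text
t: 20.55
eef_pos: [0.6112, 0.2731, 0.1118]
ee_rot: [-3.135, 0.965, -1.304]
force: [-2.2, 3.9, 7.2]
width: 0.008
```

Request:
carry_out(
  deltas=[
    [0.025,0,0.015,0,0,0],
    [0.025,0,0.015,0,0,0],
  ],
)

```text
t: 20.75
eef_pos: [0.6115, 0.2733, 0.1116]
ee_rot: [-3.132, 0.963, -1.301]
force: [-3.4, 1.3, 5.9]
width: 0.0076
```

```bash
python3 t4.py 0 |sed -n '1p;9,$p'
```

```text
tgt [0.61076238 0.27224559 0.1125    ] plate pose in crate: [ 1.3  0.8 69.6] tilt deg 89.7 edge level -0.0 yaw err [ 0.3   0.09 -0.  ]
err mm [-0.8 -1.1  0.9] deg 0.31 t 20.75 F [-3.4  1.3  5.9] q [ 0.95  0.59 -0.24  0.5  -1.2  -0.98] stand mm [-360.7  292.1 -175.2]
1
[[-0.01,0.03,-0.03,-0.02,0.0,0.07]]
```

Request:
carry_out(
  deltas=[
    [0,0,0,0,0,0],
    [0,0,0,0,0,0],
  ],
  newtons=5,
)

```text
t: 20.95
eef_pos: [0.6115, 0.2735, 0.1117]
ee_rot: [-3.132, 0.964, -1.301]
force: [0.6, 0.5, -0.4]
width: 0.0076
```

Request:
carry_out(
  deltas=[
    [0,0,0,0,0,0],
    [0,0,0,0,0,0],
    [0,0,0,0,0,0],
    [0,0,0,0,0,0],
    [0,0,0,0,0,0],
  ],
  hand=0,
)

```text
t: 21.45
eef_pos: [0.6117, 0.2731, 0.1114]
ee_rot: [-3.132, 0.964, -1.302]
force: [-0.2, -1.0, 0.1]
width: 0.0423
```

```bash
python3 t4.py 0 |sed -n '1p;9,$p';  python3 - <<'E'
from h import *
from station import cams,arm
print(arm.get_state()['width'])
for n in('side','wrist'):
  f=cams.grab_frame(n); im=f['pixels'][:,:,::-1]
  if n=='side': im=cv2.resize(im[110:220,220:350],None,fx=5,fy=5,interpolation=2)
  cv2.imwrite(f'pics/{n}12.png',im)
E
```

```text
tgt [0.61076238 0.27224559 0.1125    ] plate pose in crate: [ 1.4  0.6 69.4] tilt deg 89.7 edge level -0.01 yaw err [ 0.3   0.08 -0.01]
err mm [-0.9 -0.9  1.1] deg 0.31 t 21.45 F [-0.2 -1.   0.1] q [ 0.95  0.59 -0.24  0.5  -1.2  -0.98] stand mm [-360.4  292.1 -175.3]
1
[[-0.01,0.03,-0.03,-0.03,0.0,0.07]]
0.04230648523793999
```

View pics/side12.png

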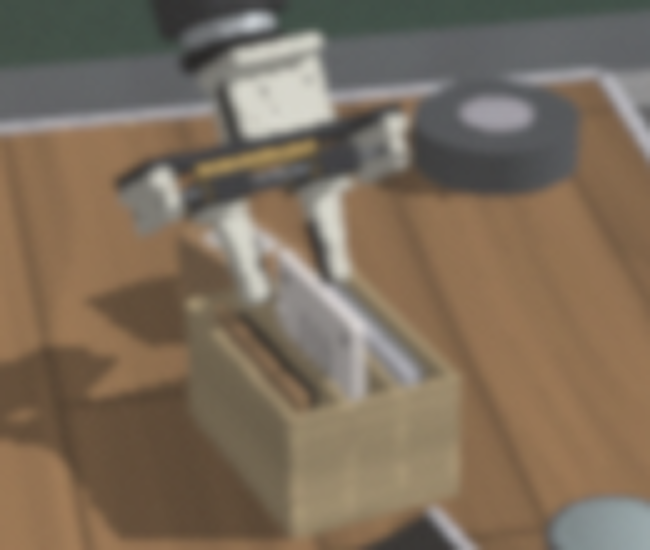

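View pics/wrist12.png

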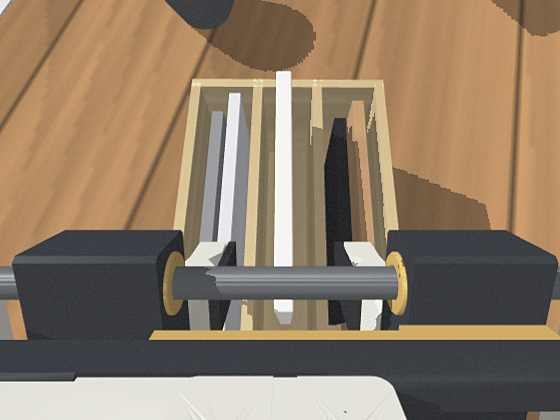

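Request:
carry_out(
  deltas=[
    [0,0,0,0,0,0],
    [0,0,0,0,0,0],
    [0,0,0,0,0,0],
    [0,0,0,0,0,0],
    [0,0,0,0,0,0],
  ],
)

```text
t: 22.05
eef_pos: [0.6117, 0.2731, 0.1115]
ee_rot: [-3.132, 0.964, -1.301]
force: [0.3, 0.6, 0.6]
width: 0.0863
```

Request:
carry_out(
  deltas=[
    [-0.3,0,0,0,0,0],
    [-0.6,0,0,0,0,0],
    [-0.8,0,0,0,0,0],
    [-0.8,0,0,0,0,0],
    [-0.8,0,0,0,0,0],
  ],
)

```text
t: 22.55
eef_pos: [0.5895, 0.3456, 0.2223]
ee_rot: [3.139, 0.96, -1.315]
force: [0.2, 0.5, 0.5]
width: 0.0878
```

Request:
carry_out(
  deltas=[
    [-0.6,0,0,0,0,0],
    [-0.3,0,0,0,0,0],
    [0,0,0,0,0,0],
    [0,0,0,0,0,0],
    [0,0,0,0,0,0],
  ],
)

```text
t: 23.05
eef_pos: [0.5834, 0.3701, 0.2574]
ee_rot: [-3.136, 0.965, -1.305]
force: [0.3, -0.3, 0.1]
width: 0.0872
```

Run:
```python
from h import *
from station import cams,arm
s=arm.get_state();print(s['t'],s['width'],s['eef_pos'],s['force'])
for n in('side','wrist','top'):
  f=cams.grab_frame(n); im=f['pixels'][:,:,::-1]
  if n=='side': im=cv2.resize(im[110:220,220:350],None,fx=5,fy=5,interpolation=2)
  cv2.imwrite(f'pics/{n}13.png',im)
```

```text
23.05 0.08721845152494229 [0.58344143 0.37005631 0.25744117] [ 0.28585809 -0.25957754  0.1151017 ]
```

View pics/side13.png

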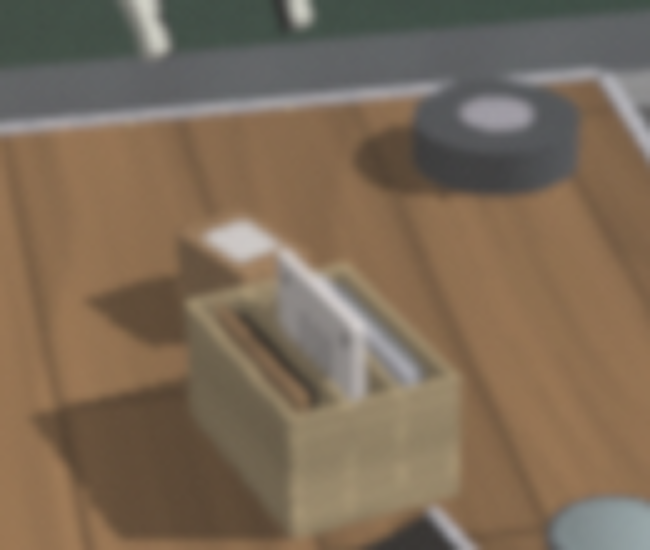

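View pics/wrist13.png

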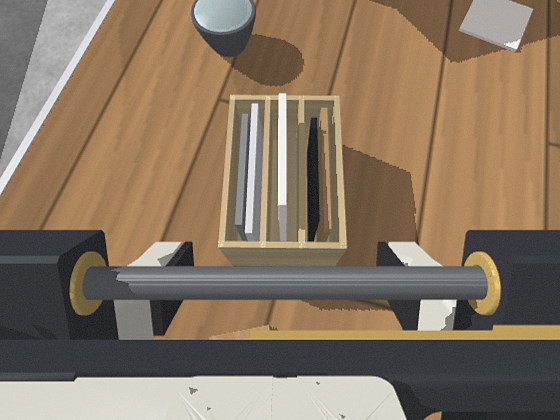

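View pics/top13.png

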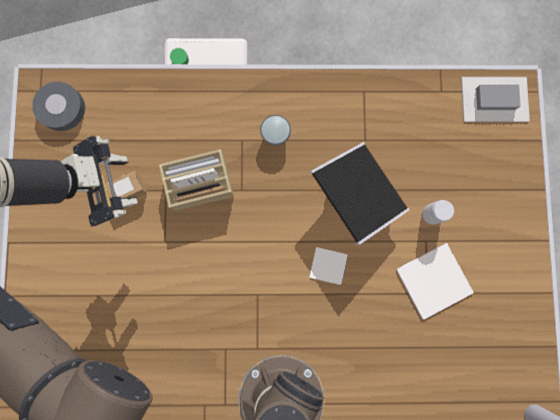

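Run:
```python
from station import arm
print(arm.job_done())
s=arm.get_state();print(s['t'],s['force'])
```

```text
the job is handed in; nothing more can be done
None
the job is handed in; nothing more can be done
```

The guard plate is standing on edge in the crate's middle compartment, released. I handed the job in at about 23 s of the 64 s allowed. The station gave no verdict, so the results below are my own checks.

**What I did:**
- I pushed the plate up the deck with both fingertips on its lower edge until it overhung the high edge by about 42–44 mm. Its fitted centre was at x ≈ -84 mm, lying flat.
- A straight pinch over the high edge was out of reach because of the joint 3 limit. I gripped the overhanging corner instead, with the tool turned 55° in the deck plane.
- I lifted the plate off, turned it upright, and lowered it until the force showed it on the compartment floor (about 6–7 N). Then I let go and backed out.

**Last checks:**
- **Before release:** the plate's calculated pose in the crate frame was x 1.4 mm, y 0.6 mm, z 69.4 mm, within 0.3° of upright.
- **After backing out:** the pictures show the plate still standing nearly upright. The headlamp, carton and can look unmoved, and the open gripper is about 0.26 m above the table, touching nothing.

**Small disagreements:**
- The fit of the stand to the images was off by up to 2 pixels, about 5 mm.
- The deck measured about 0.8 mm higher by touch than by the cameras. Both were well inside the margins.
- I did not measure the plate's exact lean after release; I judged it only from the pictures.

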